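# Find the rattling case and present it to the reader

## Task

One of the three sealed cases has a loose part in it: lift the blue, then the green, then the yellow case clear of the table and give each a brisk shake lengthways (rock it too, to be sure), setting each back flat on its own mat before you take the next. Then hold the one that rattles still and level above the reader's window, centred and about 10 cm up without touching it, and finish while holding it there (if it is the yellow one you may take it there straight from the shake). The two others must stand on their mats, and nothing else on the table may be disturbed.

Things in the scene. Friction and masses are not known exactly. Their poses are not given: they have to be found in the camera images.
- case_blue_mid (a point): Sealed white case with a blue lid, 130 x 56 x 50 mm (x, y, z), about 0.35 kg, standing on its mat; point: its centre, 25 mm above its underside; x along its length, z up. Two of the three cases hold a packed part that cannot move, one (any of them, a new draw each time) a loose 0.16 kg ball. Outside they differ only in lid colour.
- mat_blue_top (a point): Fixed black mat, 170 x 82 x 3 mm, with a blue stripe on one short end: the place of the blue case. The point is the middle of its top; x along the 170 mm.
- case_green_mid (a point): Sealed white case with a green lid, 130 x 56 x 50 mm (x, y, z), about 0.35 kg, standing on its mat; point: its centre, 25 mm above its underside; x along its length, z up. In the rattling case the ball rolls up to 45 mm either way along the length and knocks on the ends. Held rocked lengthways by 20 deg or more it stays at the low end: a moment of about 0.07 N m more than in the others, changing sign with the tilt.
- mat_green_top (a point): Fixed black mat, 170 x 82 x 3 mm, with a green stripe on one short end: the place of the green case. The point is the middle of its top; x along the 170 mm.
- case_yellow_mid (a point): Sealed white case with a yellow lid, 130 x 56 x 50 mm (x, y, z), about 0.35 kg, standing on its mat; point: its centre, 25 mm above its underside; x along its length, z up. For any case a brisk shake means 0.3 m/s (or 1.2 rad/s) or more, with the case lifted 4 cm or more off its mat. Grip it across its 56 mm width.
- mat_yellow_top (a point): Fixed black mat, 170 x 82 x 3 mm, with a yellow stripe on one short end: the place of the yellow case. The point is the middle of its top; x along the 170 mm.
- reader_window (a point): Reader: fixed low white box, 140 x 120 x 40 mm, with a green glass window in its top. The point is the middle of the window, 41 mm above the table; z up.
- reagent: Bystander: amber bottle, 60 mm across, 150 mm tall; origin at the middle of its underside.
- jar: Bystander: clear jar with a red cap, 52 mm across, 65 mm tall; origin at the middle of its underside.
- beaker: Bystander: white beaker, 68 mm across, 85 mm tall; origin at the middle of its underside.
- tape: Bystander: orange tape ring of 60 mm outer diameter lying flat, 22 mm tall; origin at the middle of its underside.
- timer: Bystander: grey timer, 50 x 70 x 22 mm; origin at the middle of its underside.
There are look-alikes about, which are no part of the job. What is shaped like the part that bears case_yellow_mid but pink is not meant.

How it is judged:
By the outcome, as a careful person would: the job done as asked, in the order asked, and still so for the second after the job is handed in, while the arm keeps its last pose, push and grip.
It also fails if it takes over 72 s, if anything falls off the work surface, if the arm or the gripper's body presses on something with over 40 N, if the wrist force passes 120 N, or if a joint passes its speed limit or range.

## Robot

A 6-joint arm with a two-finger parallel gripper is mounted at the origin on the work surface. World frame = base frame: x ahead of the robot, y to its left, z up, the work surface at z = 0. Lengths are in mm, angles in rad, forces in N, time in s.
With the tool pointing down it reaches from about 400 to 925 mm from the base axis. Payload 12.5 kg.
Tool frame: the origin (TCP) lies at the very end of the fingers, on their centre line; the grasp point (between the pads) lies env.grip_point_offset behind it (env.grip_point_offset is the distance from the TCP to the grasp point, in mm); y points along the fingers, z is the direction in which the jaws open and shut, and the axes are right-handed (so a half turn about y gives the same grasp; the last joint's range is limited). The gripper opens to 95 mm and grips with 3 to 60 N. Pads are 20 mm wide; open, the fingers measure 119 mm over their backs; the gripper's body (75 mm by 180 mm) begins 59 mm behind the grasp point.
Start: joints at [1.226, 0.491, 1.559, -0, 1.092, -0.106], TCP at [147.818, 607.289, 189.061] pointing down, gripper open.
Joint ranges: [-3.1, 3.1], [-0.84, 2.19], [0.05, 2.79], [-1.13, 4.28], [0.06, 2.93], [-2.69, 2.69]. Speed limits (rad/s): [2.22, 2.22, 2.79, 3.14, 3.14, 3.14].

## Interface

Orientations are given as [roll, pitch, yaw] about the fixed x, y, z axes, in that order (R = Rz(yaw) Ry(pitch) Rx(roll)).
In Python, from cell import readout, read_camera, env, nets gives the robot as it stands.
- The arm moves only by the tool apply_moves, never from a script. Its argument "increments" is a list of rows, each a list of 3 entries, a list of its own where there are three numbers: the shift along the tool's x, y, z in cm, then the turn, a rotation vector about the tool's x, y, z in degrees, then the finger opening in cm, from 0 to 9.51. A call has exactly 5 rows; each row shifts and turns the pose as measured when the row begins, along the tool's axes as they then stand; what a row does not reach is not made up. A row lasts 1/8 s, in which the tool goes at most 62.5 mm and 10.7 degrees, less where a joint would pass 70% of its speed; a pose out of reach is approached as far as the arm can. A call with a gripper value outside its range is refused whole. The fingers move at their own pace and stop on an object; the grip force is fixed at half the most. Time passes only in rows, so rows that do not move let the fingers close, or fill a call up. It gives the time, the measured TCP pose, the force and the opening at its end, in the units of the state.
- readout.state(): the state, without advancing time (a new reading comes with each control period).
- read_camera(name): name is "side" or "top" or "wrist"; returns a dict with "img" (384x512x3 uint8, red, green, blue), "vfov" (degrees; the focal length in pixels is half the picture's height over the tangent of half this angle, whatever the lens; pixels are square), "cx", "cy" (the principal point, pixels), "distortion" ([k1, k2, p1, p2, k3] as OpenCV has them; the pictures are not rectified), "rvec" (rotation vector, rad) and "tvec" (3), from world to camera coordinates, as OpenCV has them; the wrist camera has in their place "mount" (4x4, takes a point from camera to tool coordinates, whose origin is the TCP and whose axes are the tool frame's). Camera axes: x right, y down, z forward; pixel columns grow to the right and rows downward; lengths in mm; the calibration is good to about 2 mm. A picture is of the moment at which its call begins: read the wrist's pose just before it. There is no depth.
- env.job_done(): hands the job in, once; it reports no verdict.
Trained networks look in a picture, given as the dict that the camera call returned (one of the last four; its "shot" number tells which), for a name from the list of things; names that differ only in an ending like _2 or _b are one class to them, and where a whole thing is asked for, a point or a joint stands for the part that bears it (a point fixed in the world has none). Each returns a list of dicts, best first, with "confidence" (0 to 1); they miss things now and then, are a little off and sometimes report something else, mostly with a low value. They report only what shows in the picture. A call takes as long as a camera call. They do not tell look-alikes from the thing itself.
- nets.look_for(picture, thing): "point" ([x, y, z] in mm, in the coordinates of the camera as it stood for that picture, good to about 4 mm: the middle of the surface that is visible of it).
- nets.mark_of(picture, thing): "point" ([x, y, z] in mm, in the coordinates of the camera as it stood for that picture, good to about 4 mm: a listed point, or the origin of a listed thing).
The state is a dict: "t": time; "joints": joint angles; "qvel": joint speeds; "tau": joint torques, N m; "eef_pos": TCP position; "tcp_rot": TCP orientation; "ft_force": force on the tool from outside, world axes, zero at the start; "moment": the same for the moment, N m; "opening": opening from 0.0 (shut) to 1.0 (fully open).
Only numpy, scipy, OpenCV 4.12 (cv2) and the standard library are available. Lean on these libraries where they do the work, as an engineer would, in place of code of your own. Each camera call takes 0.05 s, during which the arm holds its last target. There are 200 camera calls.

## Working session

There is one attempt and no reset: what is moved stays moved. The work goes in short steps, Python scripts to look and compute and a tool call to move; the robot and the scene stay as the last step left them, time stands still between calls to the robot, and variables do not carry over. Pictures are saved under pics/ and viewed, about 8 in all and at most 12, crops included, and the job is handed in when it is done.

Besides the shell and the picture viewer there is one more tool, called after "Emit:" as name([rows], argument=value, ...), one row to a line, values as JSON. apply_moves: Moves the arm, as the interface text tells. Its arguments: {"type":"object","properties":{"increments":{"type":"array"}},"required":["increments"]}

```bash
ls; mkdir -p pics
cat > h.py <<'E'
import numpy as np, cv2
from scipy.spatial.transform import Rotation as Rn
from cell import readout, read_camera, env, nets
def Rtool(s): 
    return Rn.from_euler('xyz', s['tcp_rot']).as_matrix()
def cam(name):
    s=readout.state(); p=read_camera(name)
    if name=='wrist':
        T=np.eye(4);T[:3,:3]=Rtool(s);T[:3,3]=s['eef_pos'];C=T@np.array(p['mount'])
    else:
        R=cv2.Rodrigues(np.array(p['rvec'],float))[0];C=np.eye(4);C[:3,:3]=R.T;C[:3,3]=-R.T@np.array(p['tvec'],float).ravel()
    p['C']=C;return p
def K(p):
    f=p['img'].shape[0]/2/np.tan(np.radians(p['vfov'])/2)
    return np.array([[f,0,p['cx']],[0,f,p['cy']],[0,0,1]])
def w(p,pt): return (p['C']@np.append(pt,1))[:3]
def px(p,P):
    Ci=np.linalg.inv(p['C']);c=Ci[:3,:3]@np.array(P,float)+Ci[:3,3]
    return cv2.projectPoints(c.reshape(1,3),np.zeros(3),np.zeros(3),K(p),np.array(p['distortion'],float))[0].ravel()
def onplane(p,uv,z):
    n=cv2.undistortPoints(np.array(uv,float).reshape(-1,1,2),K(p),np.array(p['distortion'],float)).reshape(-1,2)
    d=np.c_[n,np.ones(len(n))]@p['C'][:3,:3].T;o=p['C'][:3,3]
    return o+d*((z-o[2])/d[:,2])[:,None]
def save(p,f,crop=None,k=1):
    im=p['img'][...,::-1]
    if crop: x0,y0,x1,y1=crop; im=im[y0:y1,x0:x1]
    cv2.imwrite('pics/'+f,cv2.resize(im,None,fx=k,fy=k,interpolation=cv2.INTER_CUBIC))
E
cat > a.py <<'E'
from h import *
s=readout.state();print(s);print(env.grip_point_offset)
for c in ['top','side']:
    p=cam(c);save(p,c+'0.png',k=1.5)
    for n in ['case_blue_mid','mat_blue_top','case_green_mid','mat_green_top','case_yellow_mid','mat_yellow_top','reader_window','reagent','jar','beaker','tape','timer']:
        for r in nets.mark_of(p,n)[:3]:
            P=w(p,r['point']);print(c,n,round(r['confidence'],2),P.round(),px(p,P).round())
E
python3 a.py
```

```text
pics
{'t': 0.0, 'joints': array([ 1.22637477e+00,  4.91523466e-01,  1.55946567e+00, -4.89356906e-06,
        1.09172768e+00, -1.05592309e-01]), 'qvel': array([ 0.00058543,  0.00023381, -0.00148378, -0.00149643, -0.00085961,
        0.00043557]), 'tau': array([ 1.23300939e-03, -6.12646580e+01, -2.58198649e+01,  6.93243043e-02,
        4.80304565e-02, -1.07250135e-04]), 'eef_pos': array([147.72969003, 606.99243407, 188.4786142 ]), 'tcp_rot': array([-1.57191468e+00,  1.14165691e-04, -2.38827056e-01]), 'ft_force': array([0.07871065, 0.0770264 , 0.05292454]), 'moment': array([-0.03174752,  0.021033  , -0.03898493]), 'opening': 1.0012858141464447}
18.8
top case_blue_mid 0.91 [529.  69.  27.] [224. 193.]
top mat_blue_top 0.53 [539.  62.   1.] [227. 192.]
top case_green_mid 0.6 [589. 204.  26.] [189. 177.]
top mat_green_top 0.57 [601. 202.  -1.] [191. 175.]
top mat_green_top 0.21 [531.  69.  25.] [224. 193.]
top case_yellow_mid 0.82 [ 678. -297.   27.] [322. 157.]
top case_yellow_mid 0.71 [ 295. -479.   24.] [370. 260.]
top case_yellow_mid 0.7 [557. -91.  22.] [267. 187.]
top mat_yellow_top 
[... 701 characters left out ...]
19. 231.]
side case_yellow_mid 0.9 [ 682. -294.   27.] [347. 249.]
side case_yellow_mid 0.87 [ 304. -257.   30.] [201. 271.]
side case_yellow_mid 0.82 [555. -91.  25.] [276. 212.]
side mat_yellow_top 0.74 [544. -87.   3.] [272. 217.]
side reader_window 0.82 [ 489. -332.   41.] [281. 272.]
side reagent 0.88 [643. 383.   0.] [259. 134.]
side jar 0.66 [743.  43.  -5.] [319. 181.]
side beaker 0.71 [556. -92.  27.] [277. 211.]
side beaker 0.62 [ 771. -120.    3.] [348. 209.]
side beaker 0.49 [ 488. -331.   42.] [281. 272.]
side tape 0.81 [385. -94.   0.] [220. 231.]
side tape 0.3 [547. -90.   5.] [273. 217.]
side timer 0.64 [374. 153.  -3.] [200. 184.]
side timer 0.26 [599. 196.   7.] [262. 161.]
```

View pics/top0.png

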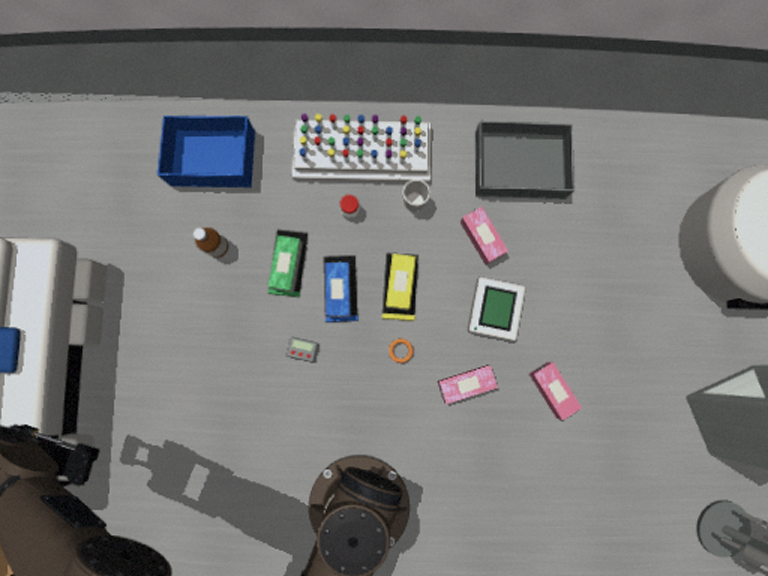

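```bash
cat > b.py <<'E'
from h import *
p=cam('top');save(p,'topcrop.png',(150,120,350,270),4)
E
python3 b.py
```

```text
(no output)
```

View pics/topcrop.png

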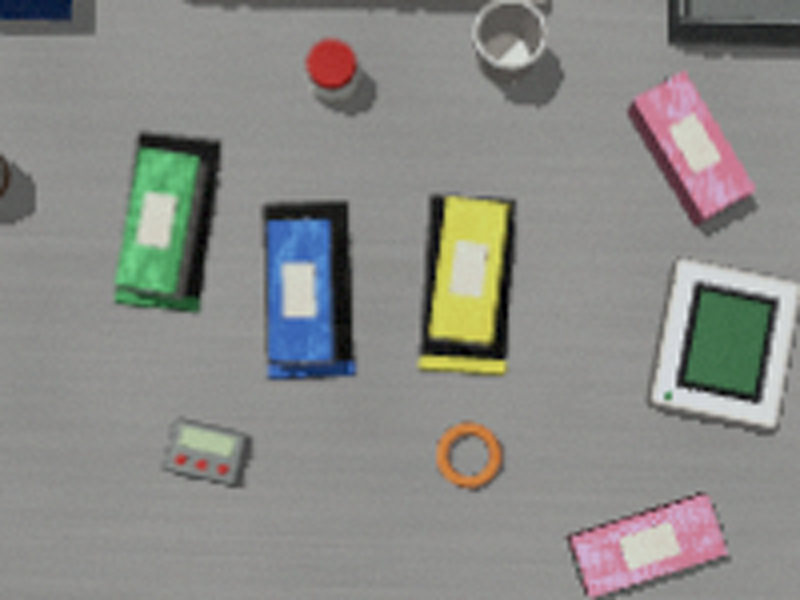

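The blue, green and yellow lidded cases (full-picture px 224,193 / 189,177 / 267,187) are the ones meant. The three pink ones (322,157 / 370,260 / about 312,256) are look-alikes. The reader is at (330,204). Next: case yaws from lid segmentation in both views.

```bash
cat > c.py <<'E'
from h import *
H={'blue':(95,125),'green':(45,85),'yellow':(22,35)}
def segs(c,zs=(53,3)):
    p=cam(c);h=cv2.cvtColor(p['img'],cv2.COLOR_RGB2HSV)
    A={'blue':(529,69),'green':(592,204),'yellow':(556,-91)}
    for n,(a,b) in H.items():
        m=((h[...,0]>=a)&(h[...,0]<=b)&(h[...,1]>110)&(h[...,2]>60)).astype(np.uint8)
        N,L,S,Ce=cv2.connectedComponentsWithStats(m)
        for i in range(1,N):
            if S[i,4]<25: continue
            q=np.argwhere(L==i)[:,::-1]
            for z in zs:
                P=onplane(p,q,z)[:,:2].astype(np.float32)
                r=cv2.minAreaRect(P)
                if np.hypot(*(np.array(r[0])-A[n]))>130: continue
                bx=cv2.boxPoints(r);e=[bx[1]-bx[0],bx[2]-bx[1]];e=max(e,key=lambda v:v@v)
                print(c,n,z,S[i,4],np.round(r[0]),np.round(r[1]),'yaw',round(float((np.degrees(np.arctan2(e[1],e[0]))+90)%180-90),1))
if __name__=='__main__':
    for c in ['top','side']: segs(c)
    for n in ['top','side']:
        p=cam(n)
        for t in ['mat_blue_top','mat_green_top','mat_yellow_top','reader_window','case_blue_mid','case_green_mid']:
            r=nets.mark_of(p,t)[:1]
            if r: print(n,t,w(p,r[0]['point']).round())
E
python3 c.py
```

```text
top blue 53 509 [522.  55.] [145.  77.] yaw 2.2
top blue 3 509 [528.  59.] [151.  80.] yaw 2.2
top green 53 362 [593. 200.] [ 56. 130.] yaw -6.0
top green 3 362 [602. 210.] [ 58. 135.] yaw -6.0
top green 53 49 [517. 197.] [75. 10.] yaw 85.8
top green 3 49 [523. 206.] [78. 11.] yaw 85.8
top yellow 53 461 [552. -89.] [ 61. 135.] yaw -6.0
top yellow 3 461 [560. -91.] [ 63. 140.] yaw -6.0
top yellow 53 89 [465. -86.] [77. 15.] yaw 87.6
top yellow 3 89 [470. -88.] [80. 16.] yaw 87.6
side blue 53 360 [529.  66.] [133.  65.] yaw 3.3
side blue 3 360 [546. 134.] [141.  68.] yaw 3.3
side blue 53 38 [448.  -8.] [ 8. 71.] yaw -84.4
side blue 3 38 [460.  55.] [ 9. 75.] yaw -84.4
side green 53 202 [590. 197.] [ 53. 125.] yaw -7.5
side green 3 202 [611. 273.] [ 56. 133.] yaw -7.5
side yellow 53 488 [552. -92.] [ 61. 132.] yaw -5.7
side yellow 3 488 [570. -34.] [ 65. 139.] yaw -5.7
side yellow 53 105 [ 457. -142.] [76. 16.] yaw 87.4
side yellow 3 105 [470. -87.] [81. 17.] yaw 87.4
top mat_blue_top [538.  62.   2.]
top mat_green_top [601. 201.  -1.]
top mat_yellow_top [550. -91.  -0.]
top reader_window [ 496. -329.   43.]
top case_blue_mid [531.  68.  29.]
top case_green_mid [384. -96.  -0.]
side mat_blue_top [537.  59.   6.]
side mat_green_top [600. 197.   6.]
side mat_yellow_top [545. -91.   6.]
side reader_window [ 489. -331.   40.]
side case_blue_mid [528.  68.  31.]
side case_green_mid [598. 204.  30.]
```

```bash
cat > plan.py <<'E'
from h import *
import sys,math,json
def plan(x,y,z,yaw,o,step=6.0):
    "one straight move: total left, in tool axes after turning first"
    s=readout.state();R=Rtool(s);Rt=Rn.from_euler('xyz',[-np.pi/2,0,math.radians(yaw)]).as_matrix()
    rv=Rn.from_matrix(R.T@Rt).as_rotvec(degrees=True)
    d=np.array([x,y,z])-s['eef_pos']
    print('t',round(s['t'],2),'pos',s['eef_pos'].round(1),'rot',np.degrees(s['tcp_rot']).round(1),'open',round(s['opening']*95.1,1),'F',s['ft_force'].round(1),'M',s['moment'].round(3))
    print('turn deg',rv.round(1),'shift now-axes cm',(R.T@d/10).round(2),'after-turn axes cm',(Rt.T@d/10).round(2))
if __name__=='__main__': plan(*map(float,sys.argv[1:]),o=0)
E
python3 plan.py 529 67 130 3
```

```text
t 2.15 pos [147.8 607.3 189. ] rot [-90.   -0.  -13.7] open 95.0 F [ 0.2 -0.8  0.2] M [0.008 0.002 0.019]
turn deg [ -0.  -16.7   0. ] shift now-axes cm [ 49.82   5.9  -43.48] after-turn axes cm [ 35.24   5.9  -55.95]
```

Emit:
apply_moves([
  [[0,0,0],[0,-8.5,0],9.5],
  [[0,0,0],[0,-8.5,0],9.5],
  [[3.5,0,-5],[0,0,0],9.5],
  [[3.5,0,-5],[0,0,0],9.5],
  [[3.5,0,-5],[0,0,0],9.5],
])

```text
t: 2.78
eef_pos: [263.4, 463.7, 188.4]
tcp_rot: [-1.57, -0.0, 0.074]
ft_force: [0.6, 0.2, 0.5]
opening: 0.996
```

```bash
python3 plan.py 529 67 130 3
```

```text
t 2.77 pos [263.4 463.7 188.4] rot [-89.9  -0.    4.2] open 94.7 F [0.6 0.2 0.5] M [ 0.088 -0.024  0.04 ]
turn deg [-0.1  1.2  0. ] shift now-axes cm [ 23.56   5.81 -41.53] after-turn axes cm [ 24.45   5.84 -41.  ]
```

Emit:
apply_moves([
  [[2.9,0,-4.9],[0,0.6,0],9.5],
  [[2.9,0,-4.9],[0,0.6,0],9.5],
  [[2.9,0,-4.9],[0,0,0],9.5],
  [[2.9,0,-4.9],[0,0,0],9.5],
  [[2.9,0,-4.9],[0,0,0],9.5],
])

```text
t: 3.4
eef_pos: [427.4, 219.8, 189.3]
tcp_rot: [-1.568, -0.003, 0.053]
ft_force: [1.7, 1.6, -0.2]
opening: 0.999
```

Emit:
apply_moves([
  [[2.9,0,-4.9],[0,0,0],9.5],
  [[2.9,0,-4.9],[0,0,0],9.5],
  [[2.9,0,-4.9],[0,0,0],9.5],
  [[1,0,-1.6],[0,0,0],9.5],
  [[0,0,0],[0,0,0],9.5],
])

```text
t: 4.03
eef_pos: [537.1, 53.8, 189.7]
tcp_rot: [-1.568, -0.005, 0.048]
ft_force: [-0.2, 1.1, -0.8]
opening: 1.003
```

```bash
python3 plan.py 529 67 9.5 3
cat > wl.py <<'E'
from h import *
import sys
p=cam('wrist');save(p,sys.argv[1],k=1.4)
for n in ['case_blue_mid','mat_blue_top','case_green_mid','mat_green_top','case_yellow_mid','mat_yellow_top','reader_window']:
    for r in nets.mark_of(p,n)[:2]: 
        P=w(p,r['point']);print(n,round(r['confidence'],2),P.round(),px(p,P).round())
H={'blue':(95,125),'green':(45,85),'yellow':(22,35)}
h=cv2.cvtColor(p['img'],cv2.COLOR_RGB2HSV)
for n,(a,b) in H.items():
    m=((h[...,0]>=a)&(h[...,0]<=b)&(h[...,1]>110)&(h[...,2]>60)).astype(np.uint8)
    N,L,S,_=cv2.connectedComponentsWithStats(m)
    for i in range(1,N):
        if S[i,4]<300: continue
        q=np.argwhere(L==i)[:,::-1]
        for z in (53,3):
            r=cv2.minAreaRect(onplane(p,q,z)[:,:2].astype(np.float32));bx=cv2.boxPoints(r);e=max([bx[1]-bx[0],bx[2]-bx[1]],key=lambda v:v@v)
            print(n,z,S[i],np.round(r[0]),np.round(r[1]),'yaw',round(float((np.degrees(np.arctan2(e[1],e[0]))+90)%180-90),1))
E
python3 wl.py w1.png
```

```text
t 4.03 pos [537.1  53.8 189.7] rot [-89.8  -0.3   2.8] open 95.4 F [-0.2  1.1 -0.8] M [ 0.017  0.02  -0.   ]
turn deg [-0.2 -0.2  0.3] shift now-axes cm [-0.84 18.02  1.31] after-turn axes cm [-0.74 18.02  1.36]
case_blue_mid 0.65 [528.  71.  26.] [269. 161.]
case_blue_mid 0.19 [640. 389.  -0.] [480. 244.]
case_green_mid 0.76 [592. 202.  30.] [370. 217.]
case_yellow_mid 0.75 [553. -88.  27.] [137. 176.]
blue 53 [ 228   95   67  127 5370] [524.  63.] [142.  70.] yaw 4.5
blue 3 [ 228   95   67  127 5370] [534.  64.] [163.  80.] yaw 4.5
green 53 [344 149  63  19 526] [514. 188.] [71. 11.] yaw 84.9
green 3 [344 149  63  19 526] [522. 209.] [82. 13.] yaw 84.9
green 53 [ 354  166   63   92 2485] [579. 204.] [ 57. 107.] yaw -7.6
green 3 [ 354  166   63   92 2485] [596. 227.] [ 66. 124.] yaw -7.6
yellow 53 [111  96  67  16 717] [467. -67.] [71. 11.] yaw 87.9
yellow 3 [111  96  67  16 717] [468. -84.] [82. 13.] yaw 87.9
yellow 53 [ 105  119   54  117 4416] [552. -86.] [ 58. 131.] yaw -5.9
yellow 3 [ 105  119   54  117 4416] [ 566. -107.] [ 67. 151.] yaw -5.9
```

View pics/w1.png

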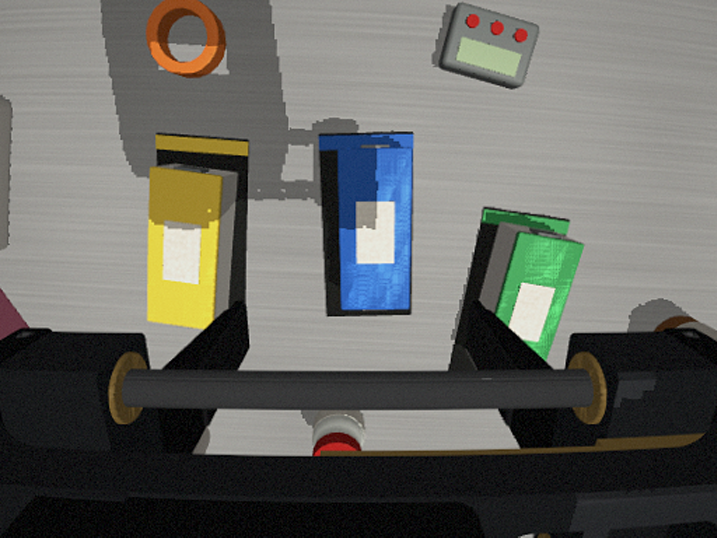

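```bash
cat > d.py <<'E'
from h import *
p=cam('wrist')
for z,q in ((53,[(341,314),(411,314),(412,150),(338,150)]),(3,[(319,134),(413,132),(328,317)]),(53,[(148,321),(208,328),(219,172),(150,167)])):
    print(z,onplane(p,np.array(q)/1.4,z).round(1)[:,:2].tolist())
E
python3 d.py
```

```text
53 [[599.4, 46.1], [596.6, 104.7], [463.6, 94.2], [466.5, 38.3]]
3 [[454.9, 19.5], [449.1, 100.3], [624.3, 32.9]]
53 [[615.0, -119.0], [618.4, -66.8], [487.0, -52.5], [485.3, -106.7]]
```

```bash
python3 plan.py 531 71 11 4
```

```text
t 4.47 pos [536.8  54.9 190.1] rot [-89.8  -0.3   2.9] open 94.8 F [ 0.5  1.  -0.1] M [0.035 0.036 0.037]
turn deg [-0.2 -1.1  0.3] shift now-axes cm [-0.6  17.91  1.58] after-turn axes cm [-0.46 17.91  1.64]
```

Emit:
apply_moves([
  [[-0.5,2,1.6],[-0.2,-1.1,0.3],9.5],
  [[0,5,0],[0,0,0],9.5],
  [[0,4,0],[0,0,0],9.5],
  [[0,2,0],[0,0,0],9.5],
  [[0,0,0],[0,0,0],9.5],
])

```text
t: 5.1
eef_pos: [531.6, 72.6, 57.8]
tcp_rot: [-1.572, -0.004, 0.073]
ft_force: [1.0, 0.4, 0.3]
opening: 1.001
```

```bash
python3 plan.py 531 71 11 4
```

```text
t 5.1 pos [531.6  72.6  57.8] rot [-90.1  -0.2   4.2] open 95.1 F [1.  0.4 0.3] M [0.07  0.029 0.036]
turn deg [0.1 0.2 0.2] shift now-axes cm [-0.09  4.68 -0.15] after-turn axes cm [-0.07  4.68 -0.16]
```

Emit:
apply_moves([
  [[0,2.5,-0.1],[0,0,0.2],9.5],
  [[0,2.2,0],[0,0,0],9.5],
  [[0,0,0],[0,0,0],5],
  [[0,0,0],[0,0,0],5],
  [[0,0,0],[0,0,0],5],
])

```text
t: 5.72
eef_pos: [534.8, 72.2, 15.3]
tcp_rot: [-1.572, -0.008, 0.073]
ft_force: [0.1, 0.1, 0.9]
opening: 0.742
```

Emit:
apply_moves([
  [[0,0,0],[0,0,0],4.5],
  [[0,0,0],[0,0,0],4.5],
  [[0,0,0],[0,0,0],4.5],
  [[0,0,0],[0,0,0],4.5],
  [[0,0,0],[0,0,0],4.5],
])

```text
t: 6.35
eef_pos: [535.2, 72.1, 16.3]
tcp_rot: [-1.573, -0.009, 0.073]
ft_force: [0.2, -0.6, -0.1]
opening: 0.582
```

```bash
python3 plan.py 531 71 11 4
```

```text
t 6.35 pos [535.2  72.1  16.3] rot [-90.1  -0.5   4.2] open 55.4 F [ 0.2 -0.6 -0.1] M [-0.048 -0.043 -0.002]
turn deg [0.1 0.2 0.5] shift now-axes cm [-0.43  0.53 -0.08] after-turn axes cm [-0.42  0.53 -0.08]
```

Emit:
apply_moves([
  [[0,-2,0],[0,0,0],4.5],
  [[0,-4,0],[0,0,0.5],4.5],
  [[0,-4,0],[0,0,0],4.5],
  [[0,-2,0],[0,0,0],4.5],
  [[0,0,0],[0,0,0],4.5],
])

```text
t: 6.98
eef_pos: [533.0, 72.5, 137.9]
tcp_rot: [-1.572, 0.005, 0.073]
ft_force: [0.4, 0.3, -4.1]
opening: 0.582
```

```bash
python3 plan.py 531 71 11 4
```

```text
t 6.97 pos [533.   72.5 137.9] rot [-90.1   0.3   4.2] open 55.3 F [ 0.4  0.3 -4.1] M [0.022 0.013 0.01 ]
turn deg [ 0.1  0.2 -0.3] shift now-axes cm [-0.14 12.69 -0.12] after-turn axes cm [-0.21 12.69 -0.13]
```

Emit:
apply_moves([
  [[5,0,0],[0,0,0],4.5],
  [[-5.5,0,0],[0,0,0],4.5],
  [[-5.5,0,0],[0,0,0],4.5],
  [[5.5,0,0],[0,0,0],4.5],
  [[5.5,0,0],[0,0,0],4.5],
])

```text
t: 7.6
eef_pos: [573.6, 76.1, 126.2]
tcp_rot: [-1.571, 0.027, 0.073]
ft_force: [0.8, -0.3, -4.0]
opening: 0.584
```

Emit:
apply_moves([
  [[-5,0,0],[0,0,0],4.5],
  [[0,0,0],[0,0,10],4.5],
  [[0,0,0],[0,0,10],4.5],
  [[0,0,0],[0,0,6],4.5],
  [[0,0,0],[0,0,0],4.5],
])

```text
t: 8.22
eef_pos: [516.0, 72.3, 115.3]
tcp_rot: [-1.569, 0.509, 0.074]
ft_force: [-0.5, 0.0, -4.3]
opening: 0.589
```

```bash
cat > m.py <<'E'
from h import *
F=[];M=[]
for i in range(8):
    s=readout.state();R=Rtool(s);F.append(R.T@s['ft_force']);M.append(R.T@s['moment']);read_camera('wrist')
print('t',round(s['t'],2),'pos',s['eef_pos'].round(1),'rot',np.degrees(s['tcp_rot']).round(1),'open',round(s['opening']*95.1,1))
print('tool F',np.mean(F,0).round(2),'tool M',np.mean(M,0).round(3),'sd',np.std(M,0).round(3),'world F',(R@np.mean(F,0)).round(2))
E
python3 m.py
```

```text
t 8.57 pos [515.7  72.3 118.6] rot [-89.9  28.9   4.2] open 55.6
tool F [ 1.6   3.76 -0.09] tool M [ 0.03  -0.024 -0.635] sd [0.04  0.031 0.023] world F [-0.41 -0.12 -4.07]
```

Emit:
apply_moves([
  [[0,0,0],[0,0,-10.5],4.5],
  [[0,0,0],[0,0,-10.5],4.5],
  [[0,0,0],[0,0,-10.5],4.5],
  [[0,0,0],[0,0,-10.5],4.5],
  [[0,0,0],[0,0,-10.5],4.5],
])

```text
t: 9.25
eef_pos: [516.6, 72.4, 121.0]
tcp_rot: [-1.57, -0.425, 0.073]
ft_force: [-0.1, 1.8, -5.6]
opening: 0.586
```

```bash
python3 m.py
```

```text
t 9.6 pos [518.2  72.8 119.8] rot [-89.8 -23.9   4.2] open 56.0
tool F [-2.14  3.69  0.56] tool M [0.074 0.03  0.611] sd [0.09  0.02  0.207] world F [-0.5   0.54 -4.24]
```

```bash
python3 m.py; python3 plan.py 534 67 140 4.2
```

```text
t 10.0 pos [517.2  72.7 119.4] rot [-89.9 -23.9   4.2] open 55.5
tool F [-1.62  3.34 -0.08] tool M [0.023 0.009 0.52 ] sd [0.032 0.026 0.02 ] world F [-0.12 -0.08 -3.71]
t 10.05 pos [517.2  72.7 119.4] rot [-89.9 -23.9   4.2] open 55.6 F [-0.4 -0.1 -3.5] M [-0.006  0.588 -0.045]
turn deg [-0.1  0.  23.9] shift now-axes cm [ 2.33 -1.22 -0.69] after-turn axes cm [ 1.64 -2.06 -0.69]
```

Emit:
apply_moves([
  [[0,0,0],[0,0,10],4.5],
  [[0,0,0],[0,0,10],4.5],
  [[0,0,0],[0,0,4],4.5],
  [[1,0,0],[0,0,0],4.5],
  [[0,0,0],[0,0,0],4.5],
])

```text
t: 10.68
eef_pos: [527.6, 72.9, 119.3]
tcp_rot: [-1.571, 0.011, 0.073]
ft_force: [-0.6, 0.4, -4.1]
opening: 0.587
```

```bash
python3 plan.py 538 68.5 18 4.4
cat > e.py <<'E'
from h import *
import sys
p=cam('side');x,y=map(int,sys.argv[2:4]);save(p,sys.argv[1],(x-100,y-75,x+100,y+75),4)
E
python3 e.py s1.png 255 170
```

```text
t 10.68 pos [527.6  72.9 119.3] rot [-90.    0.6   4.2] open 55.8 F [-0.6  0.4 -4.1] M [ 0.045 -0.051 -0.021]
turn deg [-0.  -0.2 -0.6] shift now-axes cm [ 1.12 10.12 -0.52] after-turn axes cm [ 1.01 10.13 -0.52]
```

View pics/s1.png

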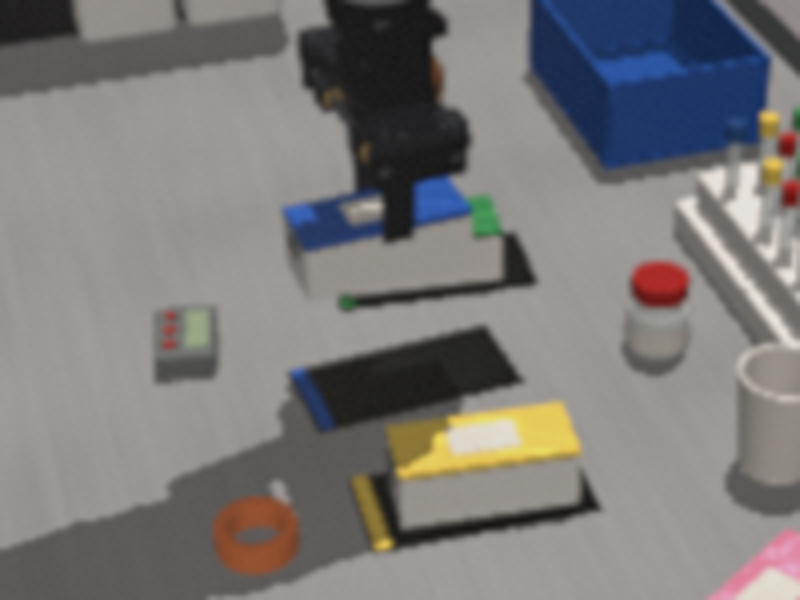

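The side crop shows the blue case level in the grip (lid edge parallel to its mat) above the empty blue mat at about (405,378). Setting it down.

Emit:
apply_moves([
  [[1,2.5,-0.5],[0,0,-0.6],4.5],
  [[0,3.5,0],[0,0,0],4.5],
  [[0,2.5,0],[0,0,0],4.5],
  [[0,0.8,0],[0,0,0],4.5],
  [[0,0.3,0],[0,0,0],4.5],
])

```text
t: 11.35
eef_pos: [536.1, 68.6, 22.5]
tcp_rot: [-1.571, -0.005, 0.073]
ft_force: [0.2, -0.3, -4.2]
opening: 0.587
```

```bash
python3 plan.py 538 68.5 17 4.4
```

```text
t 11.35 pos [536.1  68.6  22.5] rot [-90.   -0.3   4.2] open 55.8 F [ 0.2 -0.3 -4.2] M [ 0.009 -0.041  0.056]
turn deg [-0.  -0.2  0.3] shift now-axes cm [ 0.19  0.55 -0.02] after-turn axes cm [ 0.19  0.55 -0.02]
```

Emit:
apply_moves([
  [[0,0.3,0],[0,0,0.3],4.5],
  [[0,0.3,0],[0,0,0],4.5],
  [[0,0,0],[0,0,0],4.5],
  [[0,0,0],[0,0,0],4.5],
  [[0,0,0],[0,0,0],4.5],
])

```text
t: 11.98
eef_pos: [537.1, 68.7, 18.3]
tcp_rot: [-1.571, -0.004, 0.073]
ft_force: [-0.3, 0.6, -4.2]
opening: 0.589
```

```bash
python3 plan.py 538 68.5 17 4.4
```

```text
t 11.97 pos [537.1  68.7  18.3] rot [-90.   -0.2   4.2] open 56.0 F [-0.3  0.6 -4.2] M [ 0.049 -0.015  0.042]
turn deg [ 0.  -0.2  0.2] shift now-axes cm [ 0.09  0.13 -0.02] after-turn axes cm [ 0.09  0.13 -0.02]
```

Emit:
apply_moves([
  [[0,0.15,0],[0,0,0],4.5],
  [[0,0.1,0],[0,0,0],4.5],
  [[0,0,0],[0,0,0],5.5],
  [[0,0,0],[0,0,0],6.5],
  [[0,0,0],[0,0,0],9.5],
])

```text
t: 12.6
eef_pos: [537.8, 68.7, 16.5]
tcp_rot: [-1.571, -0.005, 0.073]
ft_force: [-0.4, -0.5, 0.6]
opening: 0.736
```

```bash
python3 plan.py 538 68.5 17 4.4
```

```text
t 12.6 pos [537.8  68.7  16.5] rot [-90.   -0.3   4.2] open 70.0 F [-0.4 -0.5  0.6] M [ 0.021 -0.057 -0.048]
turn deg [ 0.  -0.2  0.3] shift now-axes cm [ 0.01 -0.05 -0.02] after-turn axes cm [ 0.01 -0.05 -0.02]
```

Up, then over to green (592, 202, yaw about -6.5).

Emit:
apply_moves([
  [[0,0,0],[0,0,0],9.5],
  [[0,-2,0],[0,0,0],9.5],
  [[0,-4,0],[0,0,0],9.5],
  [[0,-5,0],[0,0,0],9.5],
  [[0,-3,0],[0,5,0.3],9.5],
])

```text
t: 13.22
eef_pos: [535.9, 68.5, 158.2]
tcp_rot: [-1.571, 0.005, -0.016]
ft_force: [-0.5, 0.4, -0.3]
opening: 1.002
```

```bash
python3 plan.py 592 202 100 -6.5
```

```text
t 13.22 pos [535.9  68.5 158.2] rot [-90.    0.3  -0.9] open 95.3 F [-0.5  0.4 -0.3] M [ 0.087 -0.02  -0.017]
turn deg [ 0.   5.6 -0.3] shift now-axes cm [ 5.42  5.79 13.44] after-turn axes cm [ 4.06  5.82 13.9 ]
```

Emit:
apply_moves([
  [[0,0,0],[0,5.6,-0.3],9.5],
  [[1.4,0,4.8],[0,0,0],9.5],
  [[1.4,0,4.8],[0,0,0],9.5],
  [[1.2,0,4.2],[0,0,0],9.5],
  [[0,0,0],[0,0,0],9.5],
])

```text
t: 13.85
eef_pos: [594.7, 204.2, 161.8]
tcp_rot: [-1.57, -0.006, -0.121]
ft_force: [0.2, -0.0, 0.1]
opening: 0.996
```

```bash
python3 plan.py 592 202 15 -6.5; python3 wl.py w2.png
```

```text
t 13.85 pos [594.7 204.2 161.8] rot [-90.   -0.4  -6.9] open 94.7 F [ 0.2 -0.   0.1] M [ 0.014  0.09  -0.022]
turn deg [-0.  -0.4  0.4] shift now-axes cm [-0.34 14.68 -0.26] after-turn axes cm [-0.24 14.68 -0.25]
case_blue_mid 0.79 [529.  71.  26.] [125. 128.]
case_green_mid 0.55 [591. 201.  30.] [251. 171.]
case_yellow_mid 0.74 [553. -90.  30.] [ -1. 170.]
case_yellow_mid 0.43 [530.  70.  27.] [124. 130.]
mat_yellow_top 0.31 [557. -89.  29.] [  1. 173.]
blue 53 [  67   53   91  147 6131] [529.  80.] [134.  80.] yaw 3.6
blue 3 [  67   53   91  147 6131] [531.  58.] [156.  93.] yaw 3.6
blue 53 [349 302  22  19 322] [772. 310.] [26. 28.] yaw -1.0
blue 3 [349 302  22  19 322] [813. 326.] [30. 32.] yaw -1.0
green 53 [ 214   98   73  136 6157] [585. 203.] [ 69. 141.] yaw -5.5
green 3 [ 214   98   73  136 6157] [596. 201.] [ 81. 164.] yaw -5.5
yellow 53 [  0  84  31  16 359] [476. -24.] [35. 12.] yaw 87.2
yellow 3 [  0  84  31  16 359] [469. -64.] [41. 14.] yaw 87.2
yellow 53 [   0  119   24  110 1335] [563. -57.] [ 29. 125.] yaw -20.2
yellow 3 [   0  119   24  110 1335] [ 570. -101.] [ 33. 146.] yaw -20.2
```

View pics/w2.png

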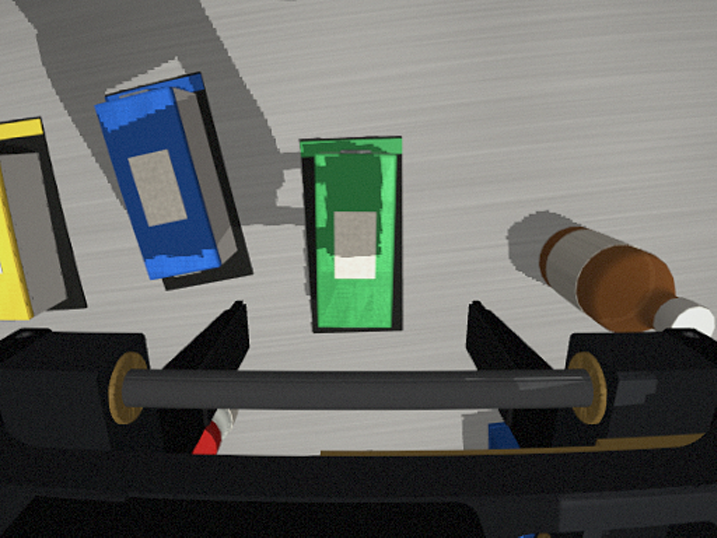

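Blue stands on its mat. Green lid corners are at (314,154),(394,154),(392,328),(321,329), with its mat around it at (301,138)-(403,331). The reagent is well clear to the right.

```bash
cat > d.py <<'E'
from h import *
import sys
p=cam('wrist')
for z,q in eval(sys.argv[1]):
    P=onplane(p,np.array(q)/1.4,z)[:,:2]; r=cv2.minAreaRect(P.astype(np.float32)) 
    print(z,P.round(1).tolist(),'mean',P.mean(0).round(1),np.round(r[1]), 'dirs',[round(float(np.degrees(np.arctan2(*(b-a)[::-1]))),1) for a,b in ((P[0],P[3]),(P[1],P[2]))])
E
python3 d.py "((53,[(314,154),(394,154),(392,328),(321,329)]),(3,[(301,138),(402,137),(403,331),(314,332)]))"
```

```text
53 [[522.4, 180.7], [529.3, 235.8], [659.6, 221.0], [653.6, 166.2]] mean [591.2 201. ] [ 55. 132.] dirs [-6.3, -6.5]
3 [[509.4, 167.2], [518.7, 247.6], [687.2, 232.3], [678.1, 152.1]] mean [598.4 199.8] [ 81. 171.] dirs [-5.1, -5.2]
```

Emit:
apply_moves([
  [[-0.6,3,-0.3],[0,-0.4,0.4],9.5],
  [[0,5,0],[0,0,0],9.5],
  [[0,4,0],[0,0,0],9.5],
  [[0,1.8,0],[0,0,0],9.5],
  [[0,0,0],[0,0,0],9.5],
])

```text
t: 14.92
eef_pos: [589.2, 197.4, 22.2]
tcp_rot: [-1.569, -0.003, -0.119]
ft_force: [0.9, 1.0, 0.1]
opening: 1.001
```

```bash
python3 plan.py 590 201 15 -6.4
```

```text
t 14.93 pos [589.2 197.4  22.2] rot [-89.9  -0.2  -6.8] open 95.2 F [0.9 1.  0.1] M [ 0.046  0.012 -0.014]
turn deg [-0.1 -0.4  0.2] shift now-axes cm [0.04 0.72 0.37] after-turn axes cm [0.04 0.72 0.37]
```

Emit:
apply_moves([
  [[0,0.7,0.35],[-0.1,-0.4,0.2],9.5],
  [[0,0,0],[0,0,0],7],
  [[0,0,0],[0,0,0],4.5],
  [[0,0,0],[0,0,0],4.5],
  [[0,0,0],[0,0,0],4.5],
])

```text
t: 15.55
eef_pos: [591.2, 201.3, 18.1]
tcp_rot: [-1.57, -0.003, -0.112]
ft_force: [-0.0, 0.3, 0.1]
opening: 0.637
```

Emit:
apply_moves([
  [[0,0,0],[0,0,0],4.5],
  [[0,0,0],[0,0,0],4.5],
  [[0,0,0],[0,0,0],4.5],
  [[0,0,0],[0,0,0],4.5],
  [[0,0,0],[0,0,0],4.5],
])

```text
t: 16.18
eef_pos: [591.3, 201.4, 18.3]
tcp_rot: [-1.569, -0.004, -0.112]
ft_force: [0.5, 0.9, -0.2]
opening: 0.585
```

```bash
python3 plan.py 590 201 15 -6.4
```

```text
t 16.18 pos [591.3 201.4  18.3] rot [-89.9  -0.2  -6.4] open 55.6 F [ 0.5  0.9 -0.2] M [ 0.085 -0.041  0.048]
turn deg [-0.1 -0.   0.2] shift now-axes cm [-0.12  0.33 -0.06] after-turn axes cm [-0.12  0.33 -0.06]
```

Emit:
apply_moves([
  [[0,-2,0],[0,0,0],4.5],
  [[0,-4,0],[0,0,0.2],4.5],
  [[0,-4,0],[0,0,0],4.5],
  [[0,-2,0],[0,0,0],4.5],
  [[0,0,0],[0,0,0],4.5],
])

```text
t: 16.8
eef_pos: [589.1, 200.4, 138.8]
tcp_rot: [-1.572, 0.006, -0.112]
ft_force: [-0.9, 0.2, -5.0]
opening: 0.587
```

Emit:
apply_moves([
  [[5,0,0],[0,0,0],4.5],
  [[-5.5,0,0],[0,0,0],4.5],
  [[-5.5,0,0],[0,0,0],4.5],
  [[5.5,0,0],[0,0,0],4.5],
  [[5.5,0,0],[0,0,0],4.5],
])

```text
t: 17.42
eef_pos: [630.3, 193.9, 125.6]
tcp_rot: [-1.58, 0.028, -0.11]
ft_force: [0.9, -0.5, -2.6]
opening: 0.586
```

Emit:
apply_moves([
  [[-5,0,0],[0,0,0],4.5],
  [[0,0,0],[0,0,10],4.5],
  [[0,0,0],[0,0,10],4.5],
  [[0,0,0],[0,0,6],4.5],
  [[0,0,0],[0,0,0],4.5],
])

```text
t: 18.05
eef_pos: [573.8, 197.1, 113.0]
tcp_rot: [-1.589, 0.51, -0.12]
ft_force: [0.2, -0.5, -4.1]
opening: 0.586
```

```bash
python3 m.py
```

```text
t 18.4 pos [573.5 198.  116.8] rot [-90.9  29.   -6.7] open 55.3
tool F [1.65 2.93 0.18] tool M [ 0.023 -0.01  -0.583] sd [0.037 0.02  0.022] world F [ 0.04  0.13 -3.37]
```

Emit:
apply_moves([
  [[0,0,0],[0,0,-10.5],4.5],
  [[0,0,0],[0,0,-10.5],4.5],
  [[0,0,0],[0,0,-10.5],4.5],
  [[0,0,0],[0,0,-10.5],4.5],
  [[0,0,0],[0,0,-10.5],4.5],
])

```text
t: 19.08
eef_pos: [575.0, 195.5, 118.9]
tcp_rot: [-1.59, -0.401, -0.107]
ft_force: [1.3, -2.2, -3.9]
opening: 0.588
```

```bash
python3 m.py; python3 m.py
```

```text
t 19.43 pos [576.9 194.7 117.7] rot [-91.2 -22.6  -6.2] open 55.8
tool F [-1.46  3.25 -0.19] tool M [-0.002  0.026  0.526] sd [0.085 0.039 0.159] world F [-0.13 -0.25 -3.56]
t 19.82 pos [576.  194.8 117.4] rot [-91.2 -22.6  -6.2] open 55.7
tool F [-1.7   3.26 -0.12] tool M [ 0.032 -0.004  0.511] sd [0.031 0.022 0.027] world F [-0.34 -0.16 -3.66]
```

Emit:
apply_moves([
  [[0,0,0],[0,0,10],4.5],
  [[0,0,0],[0,0,10],4.5],
  [[0,0,0],[0,0,2.6],4.5],
  [[1,0,0],[0,0,0],4.5],
  [[0,0,0],[0,0,0],4.5],
])

```text
t: 20.5
eef_pos: [586.2, 194.2, 117.2]
tcp_rot: [-1.589, 0.007, -0.114]
ft_force: [-0.8, -0.1, -2.6]
opening: 0.583
```

```bash
python3 plan.py 595 200.5 20 -5.8
```

```text
t 20.5 pos [586.2 194.2 117.2] rot [-91.    0.4  -6.5] open 55.4 F [-0.8 -0.1 -2.6] M [ 0.081 -0.052 -0.011]
turn deg [ 1.  -0.7 -0.4] shift now-axes cm [0.88 9.7  0.9 ] after-turn axes cm [0.81 9.72 0.71]
```

Emit:
apply_moves([
  [[0.8,2,0.7],[1,-0.7,-0.4],4.5],
  [[0,4,0],[0,0,0],4.5],
  [[0,3,0],[0,0,0],4.5],
  [[0,0.7,0],[0,0,0],4.5],
  [[0,0,0],[0,0,0],4.5],
])

```text
t: 21.12
eef_pos: [594.5, 201.0, 19.5]
tcp_rot: [-1.57, -0.006, -0.099]
ft_force: [-0.9, -0.4, -3.0]
opening: 0.585
```

```bash
python3 plan.py 595 200.5 18.5 -5.8
```

```text
t 21.12 pos [594.5 201.   19.5] rot [-90.   -0.3  -5.7] open 55.7 F [-0.9 -0.4 -3. ] M [-0.002  0.043  0.049]
turn deg [-0.   0.1  0.3] shift now-axes cm [ 0.05  0.1  -0.05] after-turn axes cm [ 0.05  0.1  -0.05]
```

Emit:
apply_moves([
  [[0,0.15,0],[0,0,0.3],4.5],
  [[0,0.1,0],[0,0,0],4.5],
  [[0,0,0],[0,0,0],5.5],
  [[0,0,0],[0,0,0],6.5],
  [[0,0,0],[0,0,0],9.5],
])

```text
t: 21.75
eef_pos: [596.3, 201.6, 20.7]
tcp_rot: [-1.569, -0.006, -0.099]
ft_force: [-0.3, 0.2, 0.6]
opening: 0.731
```

Emit:
apply_moves([
  [[0,0,0],[0,0,0],9.5],
  [[0,-2,0],[0,0,0],9.5],
  [[0,-4,0],[0,0,0],9.5],
  [[0,-5,0],[0,0,0],9.5],
  [[0,-3,0],[0,0,0],9.5],
])

```text
t: 22.38
eef_pos: [594.6, 201.1, 162.7]
tcp_rot: [-1.57, -0.002, -0.099]
ft_force: [0.7, 0.2, -0.6]
opening: 1.001
```

```bash
python3 plan.py 551 -87 160 -6
```

```text
t 22.38 pos [594.6 201.1 162.7] rot [-89.9  -0.1  -5.7] open 95.2 F [ 0.7  0.2 -0.6] M [ 0.014 -0.038 -0.047]
turn deg [-0.1  0.3  0.1] shift now-axes cm [ -1.49   0.24 -29.1 ] after-turn axes cm [ -1.33   0.27 -29.11]
```

Emit:
apply_moves([
  [[-0.3,0,-5],[0,0.3,0],9.5],
  [[-0.3,0,-5],[0,0,0],9.5],
  [[-0.3,0,-5],[0,0,0],9.5],
  [[-0.3,0,-5],[0,0,0],9.5],
  [[-0.2,0,-5],[0,0,0],9.5],
])

```text
t: 23.0
eef_pos: [555.7, -49.8, 166.0]
tcp_rot: [-1.568, -0.011, -0.099]
ft_force: [0.3, 1.3, 1.2]
opening: 1.0
```

Emit:
apply_moves([
  [[0,0,-3.5],[0,0,0],9.5],
  [[0,0,0],[0,0,0],9.5],
  [[0,0,0],[0,0,0],9.5],
  [[0,0,0],[0,0,0],9.5],
  [[0,0,0],[0,0,0],9.5],
])

```text
t: 23.62
eef_pos: [551.9, -86.7, 166.4]
tcp_rot: [-1.568, -0.012, -0.101]
ft_force: [0.3, 0.0, 0.4]
opening: 1.0
```

```bash
python3 plan.py 551 -87 15 -6; python3 wl.py w3.png
```

```text
t 23.62 pos [551.9 -86.7 166.4] rot [-89.9  -0.7  -5.8] open 95.1 F [0.3 0.  0.4] M [ 0.035 -0.062 -0.06 ]
turn deg [-0.1  0.2  0.7] shift now-axes cm [-0.26 15.14 -0.08] after-turn axes cm [-0.08 15.14 -0.04]
case_blue_mid 0.78 [531.  68.  27.] [391. 140.]
mat_blue_top 0.71 [527.  70.  29.] [394. 136.]
case_green_mid 0.8 [595. 201.  29.] [498. 184.]
case_yellow_mid 0.66 [554. -90.  29.] [251. 174.]
reader_window 0.64 [ 494. -329.   41.] [ 28. 146.]
blue 53 [ 338   64   92  144 6249] [527.  53.] [144.  87.] yaw 4.3
blue 3 [ 338   64   92  144 6249] [535.  74.] [167. 101.] yaw 4.3
green 53 [   0  103   60   81 4170] [ 491. -319.] [63. 82.] yaw -10.5
green 3 [   0  103   60   81 4170] [ 494. -358.] [74. 96.] yaw -10.5
green 53 [463 114  49  12 501] [515. 161.] [56. 11.] yaw 84.6
green 3 [463 114  49  12 501] [521. 200.] [66. 12.] yaw 84.6
green 53 [ 481  131   31  113 1724] [598. 180.] [136.  38.] yaw 8.3
green 3 [ 481  131   31  113 1724] [618. 222.] [158.  45.] yaw 8.3
yellow 53 [212  87  73  16 858] [469. -84.] [70. 11.] yaw 87.7
yellow 3 [212  87  73  16 858] [468. -85.] [82. 13.] yaw 87.7
yellow 53 [ 225  113   58  122 5394] [551. -87.] [ 58. 130.] yaw -5.7
yellow 3 [ 225  113   58  122 5394] [564. -88.] [ 67. 151.] yaw -5.7
```

View pics/w3.png

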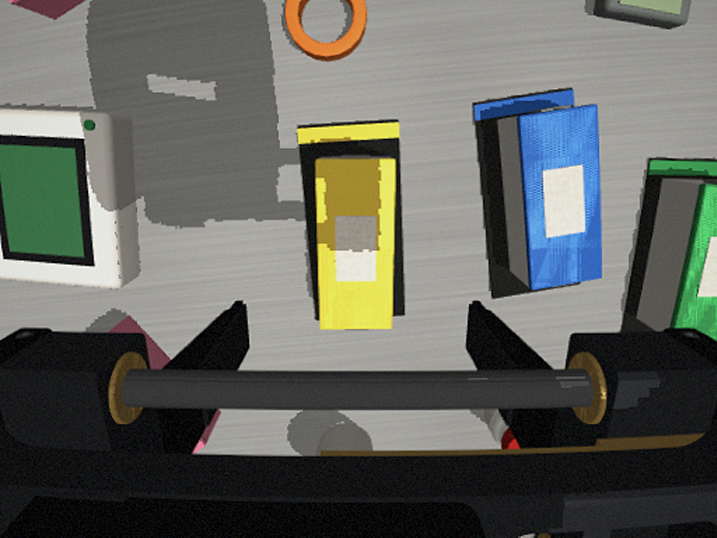

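Blue and green are both flat on their mats. The yellow lid is centred at about (356,243) between the fingers, at (551,-87) with yaw about -5.8°.

Emit:
apply_moves([
  [[-0.4,3,0],[-0.1,0.1,0.7],9.5],
  [[0,5,0],[0,0,0],9.5],
  [[0,4.2,0],[0,0,0],9.5],
  [[0,2.3,0],[0,0,0],9.5],
  [[0,0,0],[0,0,0],9.5],
])

```text
t: 24.65
eef_pos: [549.2, -87.5, 18.3]
tcp_rot: [-1.571, -0.002, -0.105]
ft_force: [0.4, -0.3, 0.9]
opening: 1.001
```

```bash
python3 plan.py 551 -87 15 -5.8
```

```text
t 24.65 pos [549.2 -87.5  18.3] rot [-90.   -0.1  -6. ] open 95.2 F [ 0.4 -0.3  0.9] M [-0.001  0.02  -0.012]
turn deg [-0.  -0.2  0.1] shift now-axes cm [0.17 0.33 0.07] after-turn axes cm [0.17 0.33 0.07]
```

Emit:
apply_moves([
  [[0.1,0.3,0.1],[0,0,0.1],9.5],
  [[0,0,0],[0,0,0],7],
  [[0,0,0],[0,0,0],4.5],
  [[0,0,0],[0,0,0],4.5],
  [[0,0,0],[0,0,0],4.5],
])

```text
t: 25.28
eef_pos: [552.2, -87.0, 18.7]
tcp_rot: [-1.572, -0.006, -0.105]
ft_force: [-0.1, 0.0, 0.1]
opening: 0.634
```

Emit:
apply_moves([
  [[0,0,0],[0,0,0],4.5],
  [[0,0,0],[0,0,0],4.5],
  [[0,0,0],[0,0,0],4.5],
  [[0,0,0],[0,0,0],4.5],
  [[0,0,0],[0,0,0],4.5],
])

```text
t: 25.9
eef_pos: [552.2, -87.1, 18.8]
tcp_rot: [-1.572, -0.006, -0.105]
ft_force: [0.7, -1.4, 1.0]
opening: 0.587
```

Emit:
apply_moves([
  [[0,-2,0],[0,0,0],4.5],
  [[0,-4,0],[0,0,0.2],4.5],
  [[0,-4,0],[0,0,0],4.5],
  [[0,-2,0],[0,0,0],4.5],
  [[0,0,0],[0,0,0],4.5],
])

```text
t: 26.52
eef_pos: [549.8, -86.3, 139.6]
tcp_rot: [-1.571, 0.004, -0.105]
ft_force: [0.2, -0.3, -3.8]
opening: 0.584
```

```bash
python3 plan.py 551 -87 15 -5.8
```

```text
t 26.52 pos [549.8 -86.3 139.6] rot [-90.    0.3  -6. ] open 55.5 F [ 0.2 -0.3 -3.8] M [-0.011 -0.039 -0.003]
turn deg [-0.  -0.2 -0.3] shift now-axes cm [ 0.18 12.46 -0.06] after-turn axes cm [ 0.12 12.46 -0.06]
```

Emit:
apply_moves([
  [[5,0,0],[0,0,0],4.5],
  [[-5.5,0,0],[0,0,0],4.5],
  [[-5.5,0,0],[0,0,0],4.5],
  [[5.5,0,0],[0,0,0],4.5],
  [[5.5,0,0],[0,0,0],4.5],
])

```text
t: 27.15
eef_pos: [590.6, -89.3, 127.1]
tcp_rot: [-1.567, 0.028, -0.105]
ft_force: [1.1, -0.4, -3.2]
opening: 0.581
```

Emit:
apply_moves([
  [[-5,0,0],[0,0,0],4.5],
  [[0,0,0],[0,0,10],4.5],
  [[0,0,0],[0,0,10],4.5],
  [[0,0,0],[0,0,6],4.5],
  [[0,0,0],[0,0,0],4.5],
])

```text
t: 27.78
eef_pos: [533.0, -82.0, 115.4]
tcp_rot: [-1.562, 0.51, -0.101]
ft_force: [-0.0, 0.1, -4.4]
opening: 0.585
```

```bash
python3 m.py; python3 m.py
```

```text
t 28.12 pos [532.8 -82.1 118.8] rot [-89.6  29.   -5.8] open 55.6
tool F [1.64 3.3  0.01] tool M [ 0.003 -0.    -0.557] sd [0.019 0.032 0.028] world F [-0.16  0.05 -3.68]
t 28.52 pos [532.9 -82.1 118.2] rot [-89.5  29.1  -5.8] open 55.4
tool F [ 1.53  3.15 -0.11] tool M [-0.004 -0.003 -0.595] sd [0.026 0.043 0.013] world F [-0.2  -0.07 -3.5 ]
```

Emit:
apply_moves([
  [[0,0,0],[0,0,-10.5],4.5],
  [[0,0,0],[0,0,-10.5],4.5],
  [[0,0,0],[0,0,-10.5],4.5],
  [[0,0,0],[0,0,-10.5],4.5],
  [[0,0,0],[0,0,-10.5],4.5],
])

```text
t: 29.2
eef_pos: [534.9, -80.0, 117.9]
tcp_rot: [-1.557, -0.403, -0.106]
ft_force: [2.6, 2.2, -3.7]
opening: 0.585
```

```bash
python3 m.py; python3 m.py
```

```text
t 29.55 pos [536.7 -79.8 117.1] rot [-89.1 -22.8  -6.1] open 55.6
tool F [-1.25  3.53  0.35] tool M [0.043 0.021 0.464] sd [0.09  0.026 0.148] world F [ 0.25  0.38 -3.74]
t 29.95 pos [535.7 -79.7 116.9] rot [-89.1 -22.8  -6.1] open 55.3
tool F [-1.29  3.18  0.04] tool M [0.004 0.009 0.448] sd [0.02  0.021 0.031] world F [ 0.05  0.09 -3.43]
```

Moments so far look like blue is the odd one out, but green is ambiguous. I'll take a longer average here before setting yellow back.

```bash
sed -i 's/^F=\[\].*/import sys\nn=int(sys.argv[1]) if len(sys.argv)>1 else 8\nF=[];M=[]/; s/range(8)/range(n)/' m.py; echo "print('Mz',np.array(M)[:,2].round(2))" >> m.py; python3 m.py 16
```

```text
t 30.75 pos [535.7 -79.7 117. ] rot [-89.1 -22.8  -6.1] open 56.0
tool F [-1.27  3.53  0.16] tool M [-0.001  0.003  0.454] sd [0.028 0.032 0.02 ] world F [ 0.22  0.19 -3.75]
Mz [0.46 0.46 0.47 0.45 0.42 0.43 0.44 0.48 0.45 0.48 0.46 0.44 0.46 0.45
 0.41 0.49]
```

Emit:
apply_moves([
  [[0,0,0],[0,0,10.5],4.5],
  [[0,0,0],[0,0,10.5],4.5],
  [[0,0,0],[0,0,10.5],4.5],
  [[0,0,0],[0,0,10.5],4.5],
  [[0,0,0],[0,0,10],4.5],
])

```text
t: 31.42
eef_pos: [534.7, -80.8, 119.5]
tcp_rot: [-1.56, 0.53, -0.098]
ft_force: [0.1, -0.1, -3.8]
opening: 0.583
```

```bash
python3 m.py 24
```

```text
t 32.58 pos [533.9 -80.6 119. ] rot [-89.4  30.1  -5.6] open 55.8
tool F [1.77 3.56 0.02] tool M [ 0.003 -0.015 -0.594] sd [0.03  0.031 0.044] world F [-0.25  0.08 -3.97]
Mz [-0.54 -0.7  -0.56 -0.57 -0.61 -0.58 -0.58 -0.59 -0.57 -0.64 -0.54 -0.58
 -0.69 -0.6  -0.51 -0.65 -0.64 -0.58 -0.6  -0.61 -0.6  -0.62 -0.58 -0.54]
```

Emit:
apply_moves([
  [[0,0,0],[0,0,-10],4.5],
  [[0,0,0],[0,0,-10],4.5],
  [[0,0,0],[0,0,-10],4.5],
  [[1.5,0,0],[0,0,0],4.5],
  [[0,0,0],[0,0,0],4.5],
])

```text
t: 33.25
eef_pos: [548.1, -82.0, 118.5]
tcp_rot: [-1.561, -0.009, -0.103]
ft_force: [0.6, -0.4, -4.0]
opening: 0.586
```

```bash
python3 plan.py 550 -87.5 20.5 -4.5
```

```text
t 33.25 pos [548.1 -82.  118.5] rot [-89.5  -0.5  -5.9] open 55.7 F [ 0.6 -0.4 -4. ] M [0.099 0.127 0.011]
turn deg [-0.5 -1.4  0.5] shift now-axes cm [ 0.16  9.79 -0.62] after-turn axes cm [ 0.23  9.8  -0.53]
```

Emit:
apply_moves([
  [[0.1,2,-0.5],[-0.5,-1.4,0.5],4.5],
  [[0,4,0],[0,0,0],4.5],
  [[0,3,0],[0,0,0],4.5],
  [[0,0.8,0],[0,0,0],4.5],
  [[0,0,0],[0,0,0],4.5],
])

```text
t: 33.88
eef_pos: [550.6, -87.9, 15.3]
tcp_rot: [-1.571, 0.004, -0.073]
ft_force: [-4.7, 2.4, 16.0]
opening: 0.587
```

```bash
python3 plan.py 550 -87.5 18.8 -4.5
```

```text
t 33.88 pos [550.6 -87.9  15.3] rot [-90.    0.2  -4.2] open 55.8 F [-4.7  2.4 16. ] M [ 0.245  0.871 -0.167]
turn deg [ 0.   0.3 -0.2] shift now-axes cm [-0.06 -0.35  0.04] after-turn axes cm [-0.06 -0.35  0.03]
```

Emit:
apply_moves([
  [[0,-0.2,0],[0,0,0],4.5],
  [[0,0,0],[0,0,0],4.5],
  [[0,0,0],[0,0,0],5.5],
  [[0,0,0],[0,0,6.5],6.5],
  [[0,0,0],[0,0,0],9.5],
])

```text
t: 34.5
eef_pos: [550.6, -88.3, 15.4]
tcp_rot: [-1.572, 0.123, -0.071]
ft_force: [-0.5, 0.5, -0.3]
opening: 0.735
```

```bash
python3 plan.py 537 68.7 160 4.2
```

```text
t 34.5 pos [550.6 -88.3  15.4] rot [-90.   7.  -4.] open 69.9 F [-0.5  0.5 -0.3] M [ 0.014 -0.052 -0.008]
turn deg [-0.5 -8.2 -7. ] shift now-axes cm [ -4.22 -14.07  15.55] after-turn axes cm [ -0.21 -14.46  15.76]
```

I mistyped a 6.5° turn in that release row; I'll level, rise, and check that yellow still lies flat.

Emit:
apply_moves([
  [[0,0,0],[0,0,0],9.5],
  [[0,-2,0],[0,0,-7],9.5],
  [[0,-4,0],[0,0,0],9.5],
  [[0,-5,0],[0,0,0],9.5],
  [[0,-4,0],[0,0,0],9.5],
])

```text
t: 35.12
eef_pos: [549.1, -87.7, 165.9]
tcp_rot: [-1.57, -0.005, -0.07]
ft_force: [0.5, -0.5, 0.7]
opening: 0.998
```

```bash
python3 plan.py 537 68.7 160 4.2;python3 wl.py w4.png | grep -E "case|yellow"
```

```text
t 35.12 pos [549.1 -87.7 165.9] rot [-90.   -0.3  -4. ] open 95.0 F [ 0.5 -0.5  0.7] M [ 0.033 -0.044 -0.028]
turn deg [-0.  -8.2  0.3] shift now-axes cm [-2.31  0.59 15.52] after-turn axes cm [-0.06  0.59 15.69]
case_blue_mid 0.84 [528.  70.  27.] [394. 145.]
case_blue_mid 0.3 [548. -88.  28.] [254. 172.]
case_green_mid 0.61 [598. 200.  30.] [497. 197.]
case_yellow_mid 0.93 [548. -89.  27.] [253. 172.]
yellow 53 [216  91  73  14 885] [468. -84.] [70. 12.] yaw 87.5
yellow 3 [216  91  73  14 885] [468. -85.] [82. 13.] yaw 87.5
yellow 53 [ 226  110   59  124 5596] [546. -87.] [ 59. 131.] yaw -4.1
yellow 3 [ 226  110   59  124 5596] [558. -88.] [ 68. 152.] yaw -4.1
```

View pics/w4.png

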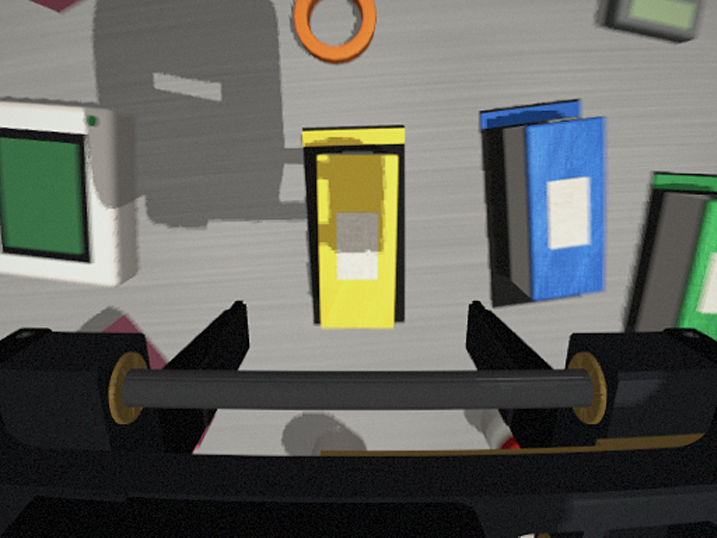

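Yellow lies flat and centred on its mat (lid 59x131 mm at z=53, centre px about (356,240)). Now back to blue for a second, longer measurement.

Emit:
apply_moves([
  [[0,0,0],[0,-8.2,0.3],9.5],
  [[-0.2,0,5.2],[0,0,0],9.5],
  [[-0.2,0,5.2],[0,0,0],9.5],
  [[-0.2,2,5.2],[0,0,0],9.5],
  [[0,3,0],[0,0,0],9.5],
])

```text
t: 36.15
eef_pos: [530.0, 71.4, 108.5]
tcp_rot: [-1.568, 0.007, 0.076]
ft_force: [0.3, -0.4, -0.3]
opening: 1.004
```

```bash
python3 plan.py 533 69 16 4.2
```

```text
t 36.15 pos [530.   71.4 108.5] rot [-89.8   0.4   4.3] open 95.5 F [ 0.3 -0.4 -0.3] M [ 0.026  0.034 -0.019]
turn deg [-0.2  0.1 -0.4] shift now-axes cm [ 0.35  9.24 -0.29] after-turn axes cm [ 0.28  9.25 -0.27]
```

Emit:
apply_moves([
  [[0.1,3,-0.3],[-0.2,0,-0.4],9.5],
  [[0,4,0],[0,0,0],9.5],
  [[0,2,0],[0,0,0],9.5],
  [[0,0.2,0],[0,0,0],8],
  [[0,0,0],[0,0,0],4.5],
])

```text
t: 36.78
eef_pos: [528.0, 69.7, 8.7]
tcp_rot: [-1.571, 0.008, 0.078]
ft_force: [-0.0, 0.5, -0.1]
opening: 0.843
```

Emit:
apply_moves([
  [[0,0,0],[0,0,0],4.5],
  [[0,0,0],[0,0,0],4.5],
  [[0,0,0],[0,0,0],4.5],
  [[0,0,0],[0,0,0],4.5],
  [[0,0,0],[0,0,0],4.5],
])

```text
t: 37.4
eef_pos: [528.5, 69.7, 10.4]
tcp_rot: [-1.571, 0.006, 0.078]
ft_force: [0.3, -0.1, -3.9]
opening: 0.589
```

```bash
python3 plan.py 533 69 16 4.2
```

```text
t 37.4 pos [528.5  69.7  10.4] rot [-90.    0.3   4.5] open 56.0 F [ 0.3 -0.1 -3.9] M [ 0.053  0.006 -0.018]
turn deg [ 0.   0.3 -0.3] shift now-axes cm [ 0.44 -0.56 -0.11] after-turn axes cm [ 0.44 -0.56 -0.1 ]
```

Emit:
apply_moves([
  [[0,-3,0],[0,0,0],4.5],
  [[0,-4,0],[0,0,0],4.5],
  [[0,-5,0],[0,0,10],4.5],
  [[0,0,0],[0,0,10],4.5],
  [[0,0,0],[0,0,8],4.5],
])

```text
t: 38.02
eef_pos: [528.0, 70.0, 123.8]
tcp_rot: [-1.571, 0.472, 0.078]
ft_force: [0.1, -0.7, -3.8]
opening: 0.583
```

```bash
python3 m.py 24
```

```text
t 39.17 pos [527.5  70.  123. ] rot [-90.   26.8   4.5] open 55.6
tool F [ 1.48  3.65 -0.01] tool M [ 0.017 -0.004 -0.551] sd [0.028 0.028 0.058] world F [-0.33 -0.03 -3.93]
Mz [-0.56 -0.32 -0.58 -0.59 -0.5  -0.59 -0.57 -0.55 -0.54 -0.58 -0.54 -0.59
 -0.54 -0.52 -0.58 -0.52 -0.57 -0.52 -0.58 -0.52 -0.64 -0.55 -0.58 -0.59]
```

Emit:
apply_moves([
  [[0,0,0],[0,0,-10.5],4.5],
  [[0,0,0],[0,0,-10.5],4.5],
  [[0,0,0],[0,0,-10.5],4.5],
  [[0,0,0],[0,0,-10.5],4.5],
  [[0,0,0],[0,0,-10.5],4.5],
])

```text
t: 39.85
eef_pos: [528.6, 70.4, 123.3]
tcp_rot: [-1.57, -0.457, 0.079]
ft_force: [0.7, 2.6, -4.4]
opening: 0.586
```

```bash
python3 m.py 24
```

```text
t 41.0 pos [529.1  70.8 122.3] rot [-89.8 -25.8   4.5] open 55.7
tool F [-1.92  3.42  0.27] tool M [0.036 0.015 0.625] sd [0.061 0.035 0.128] world F [-0.26  0.26 -3.91]
Mz [0.62 1.21 0.73 0.58 0.58 0.54 0.59 0.64 0.57 0.61 0.59 0.64 0.61 0.6
 0.65 0.54 0.58 0.58 0.59 0.59 0.64 0.54 0.6  0.58]
```

Emit:
apply_moves([
  [[0,0,0],[0,0,9],4.5],
  [[0,0,0],[0,0,9],4.5],
  [[0,0,0],[0,0,0],4.5],
  [[0,0,0],[0,0,0],4.5],
  [[0,0,0],[0,0,0],4.5],
])

```text
t: 41.68
eef_pos: [527.5, 70.4, 121.6]
tcp_rot: [-1.57, -0.133, 0.079]
ft_force: [-0.1, -0.4, -4.0]
opening: 0.583
```

```bash
python3 m.py 16
```

```text
t 42.42 pos [528.2  70.3 121.9] rot [-89.9  -7.5   4.5] open 55.8
tool F [-0.76  3.83 -0.2 ] tool M [0.021 0.005 0.193] sd [0.031 0.029 0.032] world F [-0.23 -0.21 -3.9 ]
Mz [0.17 0.19 0.15 0.17 0.24 0.25 0.13 0.21 0.19 0.19 0.23 0.18 0.17 0.21
 0.22 0.19]
```

Emit:
apply_moves([
  [[0,0,0],[0,0,10],4.5],
  [[0,0,0],[0,0,10],4.5],
  [[0,0,0],[0,0,8],4.5],
  [[0,0,0],[0,0,-6],4.5],
  [[0,0,0],[0,0,-6],4.5],
])

```text
t: 43.1
eef_pos: [529.3, 70.3, 119.9]
tcp_rot: [-1.57, 0.16, 0.078]
ft_force: [0.5, -0.1, -3.5]
opening: 0.583
```

```bash
python3 m.py 20
```

```text
Traceback (most recent call last):
  File "m.py", line 6, in <module>
    s=readout.state();R=Rtool(s);F.append(R.T@s['ft_force']);M.append(R.T@s['moment']);read_camera('wrist')
                                                                                       ~~~~~~~~~~~^^^^^^^^^
ValueError: 200 camera calls are used up
```

Camera calls are used up, so I have only force and pose from here. The small-angle reading for blue (0.193 N m at -7.5°) scales with sin(tilt), so there is no ball offset and blue is probably just a bit heavier. Green's moment-to-weight ratio is the largest. I'll put blue back and test green at small angles.

```bash
cat > q.py <<'E'
from h import *
s=readout.state();R=Rtool(s);print('t',round(s['t'],2),'pitch',np.degrees(s['tcp_rot']).round(1),'M',(R.T@s['moment']).round(3),'F',s['ft_force'].round(2))
E
python3 q.py; python3 plan.py 529 69 13 4.3
```

```text
t 43.2 pitch [-90.    9.3   4.5] M [-0.007  0.007 -0.116] F [-0.66 -0.01 -4.5 ]
t 43.2 pos [527.7  70.3 121. ] rot [-90.    9.3   4.5] open 55.6 F [-0.7 -0.  -4.5] M [ 0.001 -0.116 -0.006]
turn deg [-0.   0.2 -9.3] shift now-axes cm [ 1.86 10.64 -0.14] after-turn axes cm [ 0.12 10.8  -0.14]
```

Emit:
apply_moves([
  [[0,0,0],[0,0,-9],4.5],
  [[0,2,0],[0,0,0],4.5],
  [[0,4,0],[0,0,0],4.5],
  [[0,2,0],[0,0,0],4.5],
  [[0,0,0],[0,0,0],4.5],
])

```text
t: 43.82
eef_pos: [529.6, 70.2, 40.1]
tcp_rot: [-1.57, 0.006, 0.078]
ft_force: [0.0, 0.1, -3.2]
opening: 0.586
```

```bash
python3 plan.py 529 69 13 4.3
```

```text
t 43.83 pos [529.6  70.2  40.1] rot [-90.    0.4   4.5] open 55.7 F [ 0.   0.1 -3.2] M [ 0.039 -0.023  0.012]
turn deg [-0.   0.2 -0.4] shift now-axes cm [-0.05  2.71 -0.12] after-turn axes cm [-0.07  2.71 -0.12]
```

Emit:
apply_moves([
  [[0,2.2,-0.1],[0,0,-0.4],4.5],
  [[0,0.4,0],[0,0,0],4.5],
  [[0,0.2,0],[0,0,0],4.5],
  [[0,0,0],[0,0,0],4.5],
  [[0,0,0],[0,0,0],4.5],
])

```text
t: 44.45
eef_pos: [532.5, 69.4, 15.4]
tcp_rot: [-1.57, -0.003, 0.079]
ft_force: [-1.1, 0.5, -4.5]
opening: 0.587
```

```bash
python3 plan.py 529 69 10 4.3
```

```text
t 44.45 pos [532.5  69.4  15.4] rot [-90.   -0.2   4.5] open 55.9 F [-1.1  0.5 -4.5] M [-0.029  0.049  0.002]
turn deg [-0.   0.2  0.2] shift now-axes cm [-0.36  0.53 -0.01] after-turn axes cm [-0.36  0.54 -0.01]
```

Emit:
apply_moves([
  [[-0.4,0.4,0],[0,0,0.2],4.5],
  [[0,0.2,0],[0,0,0],4.5],
  [[0,0.15,0],[0,0,0],4.5],
  [[0,0.1,0],[0,0,0],4.5],
  [[0,0,0],[0,0,0],4.5],
])

```text
t: 45.08
eef_pos: [528.2, 69.0, 10.3]
tcp_rot: [-1.57, -0.001, 0.078]
ft_force: [-0.1, 1.2, -4.2]
opening: 0.587
```

```bash
python3 plan.py 529 69 10 4.3
```

```text
t 45.08 pos [528.2  69.   10.3] rot [-90.   -0.1   4.4] open 55.8 F [-0.1  1.2 -4.2] M [0.069 0.175 0.005]
turn deg [-0.   0.1  0.1] shift now-axes cm [ 0.08  0.03 -0.  ] after-turn axes cm [ 0.08  0.03 -0.  ]
```

Emit:
apply_moves([
  [[0,0.15,0],[0,0,0],4.5],
  [[0,0.15,0],[0,0,0],4.5],
  [[0,0,0],[0,0,0],5.5],
  [[0,0,0],[0,0,0],6.5],
  [[0,0,0],[0,0,0],9.5],
])

```text
t: 45.7
eef_pos: [528.8, 68.9, 10.2]
tcp_rot: [-1.571, -0.004, 0.078]
ft_force: [0.3, 0.4, -0.5]
opening: 0.735
```

```bash
python3 plan.py 529 69 10 4.3
```

```text
t 45.7 pos [528.8  68.9  10.2] rot [-90.   -0.2   4.5] open 69.9 F [ 0.3  0.4 -0.5] M [ 0.026  0.019 -0.016]
turn deg [-0.   0.2  0.2] shift now-axes cm [0.02 0.02 0.  ] after-turn axes cm [0.02 0.02 0.  ]
```

Released. Up and over to green (TCP 596, 201.3, yaw -5.7).

Emit:
apply_moves([
  [[0,0,0],[0,0,0],9.5],
  [[0,-3,0],[0,0,0],9.5],
  [[0,-5,0],[0,0,0],9.5],
  [[0,-5,0],[0,5,0.2],9.5],
  [[0,0,0],[0,5.2,0],9.5],
])

```text
t: 46.32
eef_pos: [528.6, 68.8, 143.1]
tcp_rot: [-1.571, 0.001, -0.105]
ft_force: [-0.5, 0.8, -1.4]
opening: 0.999
```

```bash
python3 plan.py 596 201.5 90 -5.7
```

```text
t 46.33 pos [528.6  68.8 143.1] rot [-90.    0.1  -6. ] open 95.0 F [-0.5  0.8 -1.4] M [ 0.015 -0.027  0.012]
turn deg [-0.  -0.3 -0.1] shift now-axes cm [ 5.32  5.31 13.9 ] after-turn axes cm [ 5.39  5.31 13.87]
```

Emit:
apply_moves([
  [[1.8,0,4.6],[0,-0.3,0],9.5],
  [[1.8,0,4.6],[0,0,0],9.5],
  [[1.8,1,4.6],[0,0,0],9.5],
  [[0,3,0],[0,0,0],9.5],
  [[0,0,0],[0,0,0],9.5],
])

```text
t: 46.95
eef_pos: [599.2, 204.5, 103.1]
tcp_rot: [-1.57, -0.002, -0.102]
ft_force: [-0.8, 0.4, -0.2]
opening: 1.0
```

```bash
python3 plan.py 596 201.5 18 -5.7
```

```text
t 46.95 pos [599.2 204.5 103.1] rot [-90.   -0.1  -5.9] open 95.1 F [-0.8  0.4 -0.2] M [-0.007 -0.013 -0.001]
turn deg [-0.  -0.2  0.1] shift now-axes cm [-0.3   8.51 -0.34] after-turn axes cm [-0.29  8.51 -0.33]
```

Emit:
apply_moves([
  [[-0.3,4,-0.3],[0,-0.2,0.1],9.5],
  [[0,3,0],[0,0,0],9.5],
  [[0,1.3,0],[0,0,0],9.5],
  [[0,0,0],[0,0,0],8],
  [[0,0,0],[0,0,0],6.5],
])

```text
t: 47.58
eef_pos: [599.2, 201.1, 24.2]
tcp_rot: [-1.568, -0.007, -0.101]
ft_force: [0.6, -0.1, 0.1]
opening: 0.846
```

```bash
python3 plan.py 596 201.5 18 -5.7
```

```text
t 47.58 pos [599.2 201.1  24.2] rot [-89.8  -0.4  -5.8] open 80.5 F [ 0.6 -0.1  0.1] M [-0.     0.035 -0.003]
turn deg [-0.2 -0.1  0.4] shift now-axes cm [-0.32  0.62  0.  ] after-turn axes cm [-0.32  0.62  0.01]
```

Emit:
apply_moves([
  [[-0.3,0.8,0],[0,0,0.4],6.5],
  [[0,0,0],[0,0,0],4.5],
  [[0,0,0],[0,0,0],4.5],
  [[0,0,0],[0,0,0],4.5],
  [[0,0,0],[0,0,0],4.5],
])

```text
t: 48.2
eef_pos: [597.0, 201.6, 17.7]
tcp_rot: [-1.567, -0.002, -0.1]
ft_force: [0.3, 0.4, -1.3]
opening: 0.586
```

Emit:
apply_moves([
  [[0,0,0],[0,0,0],4.5],
  [[0,-3,0],[0,0,0],4.5],
  [[0,-5,0],[0,0,0],4.5],
  [[0,-5,0],[0,0,0],4.5],
  [[0,0,0],[0,0,0],4.5],
])

```text
t: 48.82
eef_pos: [595.3, 200.9, 149.2]
tcp_rot: [-1.568, 0.003, -0.101]
ft_force: [0.2, -0.5, -4.0]
opening: 0.587
```

```bash
python3 plan.py 596 201.5 18 -5.7
```

```text
t 48.83 pos [595.3 200.9 149.2] rot [-89.9   0.2  -5.8] open 55.8 F [ 0.2 -0.5 -4. ] M [-0.01   0.004  0.042]
turn deg [-0.1 -0.1 -0.2] shift now-axes cm [ 0.1  13.12  0.03] after-turn axes cm [ 0.06 13.12  0.06]
```

Emit:
apply_moves([
  [[0,0,0],[0,0,-10],4.5],
  [[0,0,0],[0,0,-10],4.5],
  [[0,0,0],[0,0,6],4.5],
  [[0,0,0],[0,0,6],4.5],
  [[0,0,0],[0,0,0],4.5],
])

```text
t: 49.45
eef_pos: [588.8, 200.1, 140.4]
tcp_rot: [-1.571, -0.13, -0.099]
ft_force: [0.7, -1.3, -3.4]
opening: 0.589
```

Emit:
apply_moves([
  [[0,0,0],[0,0,0],4.5],
  [[0,0,0],[0,0,0],4.5],
  [[0,0,0],[0,0,0],4.5],
  [[0,0,0],[0,0,0],4.5],
  [[0,0,0],[0,0,0],4.5],
])

```text
t: 50.08
eef_pos: [587.0, 200.0, 138.7]
tcp_rot: [-1.572, -0.131, -0.098]
ft_force: [-0.3, 0.0, -3.5]
opening: 0.587
```

```bash
python3 q.py
```

```text
t 50.08 pitch [-90.1  -7.5  -5.6] M [-0.029  0.005  0.153] F [-0.29  0.05 -3.52]
```

Emit:
apply_moves([
  [[0,0,0],[0,0,0],4.5],
  [[0,0,0],[0,0,0],4.5],
  [[0,0,0],[0,0,0],4.5],
  [[0,0,0],[0,0,0],4.5],
  [[0,0,0],[0,0,0],4.5],
])

```text
t: 50.7
eef_pos: [587.1, 200.0, 138.8]
tcp_rot: [-1.572, -0.132, -0.098]
ft_force: [0.5, 0.1, -1.6]
opening: 0.584
```

```bash
python3 q.py
```

```text
t 50.7 pitch [-90.1  -7.5  -5.6] M [0.016 0.013 0.178] F [ 0.53  0.09 -1.64]
```

Emit:
apply_moves([
  [[0,0,0],[0,0,10],4.5],
  [[0,0,0],[0,0,10],4.5],
  [[0,0,0],[0,0,8],4.5],
  [[0,0,0],[0,0,-6],4.5],
  [[0,0,0],[0,0,-6],4.5],
])

```text
t: 51.32
eef_pos: [588.2, 199.7, 136.4]
tcp_rot: [-1.572, 0.161, -0.098]
ft_force: [0.2, -0.2, -2.5]
opening: 0.585
```

Emit:
apply_moves([
  [[0,0,0],[0,0,0],4.5],
  [[0,0,0],[0,0,0],4.5],
  [[0,0,0],[0,0,0],4.5],
  [[0,0,0],[0,0,0],4.5],
  [[0,0,0],[0,0,0],4.5],
])

```text
t: 51.95
eef_pos: [588.5, 199.7, 136.7]
tcp_rot: [-1.572, 0.164, -0.098]
ft_force: [-0.8, 0.3, -4.3]
opening: 0.585
```

```bash
python3 q.py
```

```text
t 51.95 pitch [-90.1   9.4  -5.6] M [-0.05   0.004 -0.144] F [-0.75  0.26 -4.25]
```

Emit:
apply_moves([
  [[0,0,0],[0,0,0],4.5],
  [[0,0,0],[0,0,0],4.5],
  [[0,0,0],[0,0,0],4.5],
  [[0,0,0],[0,0,0],4.5],
  [[0,0,0],[0,0,0],4.5],
])

```text
t: 52.58
eef_pos: [588.5, 199.7, 136.6]
tcp_rot: [-1.572, 0.165, -0.098]
ft_force: [-0.9, -0.9, -3.5]
opening: 0.587
```

```bash
python3 q.py
```

```text
t 52.58 pitch [-90.1   9.4  -5.6] M [ 0.067 -0.017 -0.199] F [-0.94 -0.89 -3.53]
```

Rechecking the sign: with the tool tilted, the case hangs toward the side opposite its low end. A ball at the low end therefore lowers the measured moment-per-sin(tilt). Blue is 1.30 and green 1.26, with small-angle offsets of about 0. Yellow is 1.18, lower by about 2 × 0.06 N m of swing, so yellow is the rattler. Setting green back.

Emit:
apply_moves([
  [[0,0,0],[0,0,-9.4],4.5],
  [[0.8,3,0.2],[0,0,0],4.5],
  [[0,4,0],[0,0,0],4.5],
  [[0,3,0],[0,0,0],4.5],
  [[0,0.9,0],[0,0,0],4.5],
])

```text
t: 53.2
eef_pos: [598.2, 201.2, 26.7]
tcp_rot: [-1.57, -0.007, -0.098]
ft_force: [-0.1, 0.2, -2.9]
opening: 0.582
```

```bash
python3 plan.py 597 201.5 18 -5.7
```

```text
t 53.2 pos [598.2 201.2  26.7] rot [-90.   -0.4  -5.6] open 55.3 F [-0.1  0.2 -2.9] M [ 0.002 -0.037 -0.015]
turn deg [-0.   0.1  0.4] shift now-axes cm [-0.13  0.87  0.02] after-turn axes cm [-0.12  0.87  0.02]
```

Emit:
apply_moves([
  [[-0.1,0.6,0],[0,0,0.4],4.5],
  [[0,0.2,0],[0,0,0],4.5],
  [[0,0.15,0],[0,0,0],4.5],
  [[0,0.1,0],[0,0,0],4.5],
  [[0,0,0],[0,0,0],4.5],
])

```text
t: 53.82
eef_pos: [598.7, 201.7, 18.6]
tcp_rot: [-1.569, -0.004, -0.098]
ft_force: [0.7, 0.1, -4.3]
opening: 0.584
```

```bash
python3 plan.py 597 201.5 18 -5.7
```

```text
t 53.83 pos [598.7 201.7  18.6] rot [-89.9  -0.2  -5.6] open 55.5 F [ 0.7  0.1 -4.3] M [ 0.049  0.015 -0.024]
turn deg [-0.1  0.1  0.2] shift now-axes cm [-0.17  0.06 -0.03] after-turn axes cm [-0.17  0.06 -0.03]
```

Emit:
apply_moves([
  [[0,0.2,0],[0,0,0],4.5],
  [[0,0.15,0],[0,0,0],4.5],
  [[0,0,0],[0,0,0],5.5],
  [[0,0,0],[0,0,0],6.5],
  [[0,0,0],[0,0,0],9.5],
])

```text
t: 54.45
eef_pos: [599.6, 201.8, 18.6]
tcp_rot: [-1.568, -0.007, -0.098]
ft_force: [-0.2, -0.3, -0.8]
opening: 0.737
```

Emit:
apply_moves([
  [[0,0,0],[0,0,0],9.5],
  [[0,-2,0],[0,0,0],9.5],
  [[0,-5,0],[0,0,0],9.5],
  [[0,-5,0],[0,0,0],9.5],
  [[0,-2,-3],[0,-1.5,0],9.5],
])

```text
t: 55.08
eef_pos: [595.2, 172.3, 160.3]
tcp_rot: [-1.569, -0.004, -0.069]
ft_force: [0.4, -0.6, -0.9]
opening: 0.998
```

```bash
python3 plan.py 548 -87.5 140 -4.1
```

```text
t 55.08 pos [595.2 172.3 160.3] rot [-89.9  -0.2  -4. ] open 94.9 F [ 0.4 -0.6 -0.9] M [-0.015  0.026  0.016]
turn deg [-0.1  0.1  0.2] shift now-axes cm [ -2.92   1.98 -26.25] after-turn axes cm [ -2.85   2.03 -26.25]
```

Emit:
apply_moves([
  [[-0.6,0,-5.2],[0,0,0.2],9.5],
  [[-0.6,0,-5.2],[0,0,0],9.5],
  [[-0.6,0,-5.2],[0,0,0],9.5],
  [[-0.6,0,-5.2],[0,0,0],9.5],
  [[-0.5,1,-5.2],[0,0,0],9.5],
])

```text
t: 55.7
eef_pos: [548.8, -90.9, 152.9]
tcp_rot: [-1.569, -0.008, -0.065]
ft_force: [1.1, 0.8, 0.5]
opening: 0.999
```

```bash
python3 plan.py 548 -87.5 17 -4.1
```

```text
t 55.7 pos [548.8 -90.9 152.9] rot [-89.9  -0.4  -3.7] open 95.0 F [1.1 0.8 0.5] M [-0.005 -0.093  0.02 ]
turn deg [-0.1  0.4  0.4] shift now-axes cm [-0.21 13.59  0.31] after-turn axes cm [-0.11 13.59  0.33]
```

Emit:
apply_moves([
  [[-0.1,4,0.4],[-0.1,0.4,0.4],9.5],
  [[0,5,0],[0,0,0],9.5],
  [[0,3.5,0],[0,0,0],9.5],
  [[0,1,0],[0,0,0],8.5],
  [[0,0,0],[0,0,0],7],
])

```text
t: 56.32
eef_pos: [549.2, -91.6, 15.5]
tcp_rot: [-1.572, -0.004, -0.078]
ft_force: [0.6, 0.5, 0.0]
opening: 0.839
```

```bash
python3 plan.py 547.5 -87.5 17 -4.1
```

```text
t 56.33 pos [549.2 -91.6  15.5] rot [-90.1  -0.2  -4.5] open 79.8 F [0.6 0.5 0. ] M [ 0.002  0.005 -0.017]
turn deg [ 0.1 -0.4  0.2] shift now-axes cm [-0.2  -0.15  0.4 ] after-turn axes cm [-0.19 -0.15  0.4 ]
```

Emit:
apply_moves([
  [[-0.3,-0.1,0.4],[0.1,-0.4,0.2],6.8],
  [[0,0,0],[0,0,0],4.5],
  [[0,0,0],[0,0,0],4.5],
  [[0,0,0],[0,0,0],4.5],
  [[0,0,0],[0,0,0],4.5],
])

```text
t: 56.95
eef_pos: [547.6, -87.1, 19.9]
tcp_rot: [-1.571, -0.005, -0.07]
ft_force: [0.4, 0.6, -4.1]
opening: 0.583
```

Emit:
apply_moves([
  [[0,0,0],[0,0,0],4.5],
  [[0,-3,0],[0,0,0],4.5],
  [[0,-5,0],[0,0,0],4.5],
  [[0,-4.5,0],[0,0,0],4.5],
  [[0,0,0],[0,0,0],4.5],
])

```text
t: 57.58
eef_pos: [546.2, -87.0, 146.9]
tcp_rot: [-1.57, -0.001, -0.07]
ft_force: [-0.0, -0.6, -4.5]
opening: 0.586
```

```bash
python3 plan.py 493.5 -329.5 141 -4.1
```

```text
t 57.58 pos [546.2 -87.  146.9] rot [-90.   -0.1  -4. ] open 55.7 F [-0.  -0.6 -4.5] M [ 0.056  0.067 -0.013]
turn deg [-0.   0.1  0.1] shift now-axes cm [ -3.55   0.57 -24.56] after-turn axes cm [ -3.52   0.59 -24.56]
```

Emit:
apply_moves([
  [[-0.6,0,-4],[0,0,0],4.5],
  [[-0.7,0,-5],[0,0,0],4.5],
  [[-0.7,0,-5],[0,0,0],4.5],
  [[-0.7,0,-5],[0,0,0],4.5],
  [[-0.6,0,-4],[0,0,0],4.5],
])

```text
t: 58.2
eef_pos: [494.0, -316.7, 139.7]
tcp_rot: [-1.566, 0.007, -0.065]
ft_force: [-0.2, -0.4, -3.8]
opening: 0.588
```

```bash
python3 plan.py 493.5 -329.5 141 -4.1
```

```text
t 58.2 pos [ 494.  -316.7  139.7] rot [-89.7   0.4  -3.7] open 55.9 F [-0.2 -0.4 -3.8] M [0.05  0.026 0.009]
turn deg [-0.3  0.4 -0.4] shift now-axes cm [ 0.03 -0.14 -1.28] after-turn axes cm [ 0.04 -0.13 -1.28]
```

Emit:
apply_moves([
  [[0,-0.1,-1],[-0.3,0.3,-0.4],4.5],
  [[0,0,-0.2],[0,0,0],4.5],
  [[0,0,0],[0,0,0],4.5],
  [[0,0,0],[0,0,0],4.5],
  [[0,0,0],[0,0,0],4.5],
])

```text
t: 58.82
eef_pos: [491.9, -327.5, 136.8]
tcp_rot: [-1.567, 0.004, -0.071]
ft_force: [0.3, -0.5, -4.3]
opening: 0.583
```

```bash
python3 plan.py 493.5 -329.5 141 -4.1
```

```text
t 58.83 pos [ 491.9 -327.5  136.8] rot [-89.8   0.2  -4.1] open 55.5 F [ 0.3 -0.5 -4.3] M [0.011 0.055 0.005]
turn deg [-0.2  0.  -0.2] shift now-axes cm [ 0.17 -0.42 -0.19] after-turn axes cm [ 0.17 -0.42 -0.19]
```

Emit:
apply_moves([
  [[0.1,-0.4,-0.2],[-0.2,0,-0.2],4.5],
  [[0,0,0],[0,0,0],4.5],
  [[0,0,0],[0,0,0],4.5],
  [[0,0,0],[0,0,0],4.5],
  [[0,0,0],[0,0,0],4.5],
])

```text
t: 59.45
eef_pos: [493.3, -329.1, 141.5]
tcp_rot: [-1.571, -0.0, -0.07]
ft_force: [-0.3, -0.2, -3.6]
opening: 0.588
```

```bash
python3 plan.py 493.5 -329.5 141 -4.1; python3 -c "
from cell import env
print(env.job_done())"
```

```text
t 59.45 pos [ 493.3 -329.1  141.5] rot [-90.  -0.  -4.] open 55.9 F [-0.3 -0.2 -3.6] M [0.044 0.027 0.004]
turn deg [0.  0.1 0. ] shift now-axes cm [ 0.03  0.05 -0.04] after-turn axes cm [ 0.03  0.05 -0.04]
the job is handed in; nothing more can be done
None
```

I shook and rocked the blue, green and yellow cases in that order, putting each back on its mat, and picked yellow as the rattler. I handed in at 59.5 s of the 72 s limit, with the yellow case held level over the reader. No verdict was reported.

**Which case rattles:** The moment per sine of tilt was 1.30 N m for blue (measured twice), 1.26 for green and 1.18 for yellow (measured twice). In this grip a ball at the low end lowers that number. Blue (clearly) and green (less so) also showed no ball-like offset at small tilts. I first misread the sign and suspected blue, then green, so I lifted and rocked each of those again and set it back. The evidence for yellow is good but not overwhelming. I did not run the small-tilt check on yellow itself.

**Last checks:**
- **Holding pose:** the fingertips were at (493.3, -329.1, 141.5) mm, tilted less than 0.1°. By my estimate that puts the case centre about 11 cm above the window and its underside about 8.5 cm above. The force reading matched the case's weight alone, so there was no contact.
- **Blue and green:** the wrist camera showed both flat on their mats after their first placing. The final placings were checked only by force and arm position, because the camera calls had run out.

**What went wrong:**
- I pressed the yellow case on its mat with about 16 N.
- A mistyped row tilted the fingers 7° while they were letting go of it. A picture afterwards showed yellow flat and centred on its mat.
- I used up all 200 camera calls by using them to space out the moment readings.

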